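# Set the rest bar and present the dressing stick to the wet grinder

### The job

Get the switched-off wet grinder ready for dressing its wheel: first lay the loose square steel rest bar into the two open saddles in front of the wheel, centred, and let go of it. Then lift the lid of the wooden accessory case, draw out the square abrasive dressing stick (not the round steel hand dresser in the other place) and lay it level across the rest bar and the top of the wheel, square to the wheel and in the middle of its width. Finish while still gripping the stick and pressing it down lightly so that it bears on both bar and wheel - do not let go - and leave the round dresser and the other things on the bench where they are.

Things in the scene. Friction and masses are not known exactly. Their poses are not given: they have to be found in the camera images.
- grinder: Fixed wet grinder, base 310 x 190 mm, 225 mm high; origin on the bench under the wheel's axle, x from the rest arms over the wheel to the motor housing, y along the axle, z up. At x = -122 mm, y = +80 and -80 mm, two upright steel arms (8 mm thick along y) end in open saddles for the rest bar. Motor housing behind the wheel: 146 mm high, from x = 93 mm. Nothing stands above the wheel's top.
- rest_mid (a point): Midway between the two saddles, level with their flat bottoms (211 mm up): where the middle of the seated bar's underside belongs. Axes as the grinder's. Saddle prongs lean outward: 16 mm apart at the bottom, 25 mm at the mouth, 12 mm high. The wheel is close behind: 60 mm behind the bar its surface is 21 mm below its top, so open the fingers only a little to let go of the bar there.
- wheel_crown (a point): Topmost point of the wheel in the middle of its width, 225 mm above the bench, level with the upper face of the seated rest bar, whose middle is 122 mm in front of it. Axes as the grinder's.
- rest_bar: Loose square steel bar, 220 x 14 x 14 mm, 0.33 kg, lying on the bench; origin at the centre of its underside, x axis along its length, z up.
- case: Fixed wooden case, 188 (x) x 250 (y) x 52 mm high, walls 6 mm; origin at the centre of its underside, x from its front to the hinge. Inside (floor 6 mm up) cross rails at x = +60 and -60 mm (12 mm thick) carry two tools lying along x at y = +55 and -55 mm, in notches 26.5 mm wide, 10 mm deep, bottoms 18 mm above the bench; between the rails (108 mm) the tools stand free.
- lid (a joint): Angle of the case's plywood lid about its hinge on the case's +x top edge: 0 shut (up to 0.08 ajar at the start), 1.57 upright, stop at 2.0 rad. Lid 188 x 250 x 6 mm, 0.16 kg; friction in the hinge (about 0.22 N m) keeps it where it is left. Short of upright it overhangs the tools; swing it a little past upright to have room to lift them out.
- lid_hinge (a point): Middle of the lid's hinge axis, on the case's rear top edge 52 mm above the bench; axes as the case's. The hinge axis is this y axis.
- lid_tab (a point): Centre of the free end of the lid's wooden finger tab, which sticks out 34 mm past the lid's front edge (24 mm wide along y, 10 mm thick). This point is 22 mm past that edge, 210 mm from the hinge along the lid and 11 mm above the lid's underside. Pinched from above across its width, not deeper than 15 mm, it turns between the fingers as the lid swings.
- stick: Loose square dark grey abrasive dressing stick, 160 x 25 x 25 mm, about 0.2 kg, hidden in the shut case in one of its two places; origin at the centre of its underside, x axis along its length, z up. Should it sit tilted between the fingers, pressing it down on bar and wheel levels it.
- round_dresser: Round steel hand dresser, 24 mm diameter, 152 mm long, knurled, 0.2 kg, in the other place of the case; to be left there. Origin on its underside below its axis, x along its length.
- mallet: Bystander: turned wooden carving mallet standing on its head, 90 mm diameter, 238 mm high; origin at the centre of its underside.
- oil_bottle: Bystander: small amber bottle, 52 mm diameter, 130 mm high; origin at the centre of its underside.
- gouge: Bystander: carving gouge lying on the bench, 280 mm long, wooden handle; origin on its underside near the ferrule, x along it to the edge.
- wheel: The grinder's grey stone wheel, 200 mm diameter, 42 mm wide, axle 125 mm above the bench; it does not turn. Its origin and axes are the grinder's (on the bench under the axle).
Mind the look-alikes: they are no part of the job. What is shaped like the rest_bar but black or red is not meant.

How it is judged:
On the way, in this order (a step that is already met when the one before it is completed fails the run):
1. the rest bar lies in both saddles, centred, and is let go (x of rest_bar in the frame of rest_mid between -0.005 and 0.005 m and y of rest_bar in the frame of rest_mid between -0.02 and 0.02 m and z of rest_bar in the frame of rest_mid between -0.004 and 0.004 m and angle between the x axis of rest_bar and the y axis of grinder, either way round below 0.05 rad and contact force between the fingers and rest_bar below 0.1 N), for 0.2 s.
2. the lid is lifted and the dressing stick is drawn out, clear of the case (value of joint lid above 0.8 rad and z of stick in the frame of case above 0.075 m and contact force between the fingers and stick above 1 N), for 0.1 s.
At the end, for the whole second after the job is handed in: Bar seated in both saddles (5 mm, 20 mm lengthwise, 0.05 rad). Stick lies on bar and wheel top, level within 0.08 rad, square within 0.12 rad, mid-width within 12 mm; still gripped and at rest, pressing 1.5 to 25 N on the wheel (more than its weight) and 0.3 to 25 N on the bar (x of rest_bar in the frame of rest_mid between -0.005 and 0.005 m and y of rest_bar in the frame of rest_mid between -0.02 and 0.02 m and z of rest_bar in the frame of rest_mid between -0.004 and 0.004 m and angle between the x axis of rest_bar and the y axis of grinder, either way round below 0.05 rad and contact force between stick and wheel between 1.5 and 25 N and contact force between stick and rest_bar between 0.3 and 25 N and angle between stick's own x axis and vertical between 1.491 and 1.651 rad and angle between the x axis of stick and the x axis of grinder, either way round below 0.12 rad and y of stick in the frame of wheel_crown between -0.012 and 0.012 m and contact force between the fingers and stick above 2 N and linear speed of stick below 0.02 m/s); the arm keeps its last pose, push and grip.
It fails at once if the mallet, the bottle or the gouge is moved more than 30 mm (distance of any of mallet, oil_bottle, gouge from where it was at the start of the episode above 0.03 m).
It fails at once if the round hand dresser is moved more than 20 mm (distance of round_dresser from where it was at the start of the episode above 0.02 m).
It also fails if it takes over 72 s, if anything falls off the work surface, if the arm or the gripper's body presses on something with over 40 N, if the wrist force passes 120 N, or if a joint passes its speed limit or range.

### The arm

A 6-joint arm with a two-finger parallel gripper is mounted at the origin on the work surface. World frame = base frame: x ahead of the robot, y to its left, z up, the work surface at z = 0. Lengths are in m, angles in rad, forces in N, time in s.
With the tool pointing down it reaches from about 0.375 to 0.9 m from the base axis. Payload 3.1 kg.
Tool frame: the origin (TCP) lies midway between the tips of the shut fingers; the grasp point (between the pads) lies robot.tcp_to_grasp behind it (robot.tcp_to_grasp is the distance from the TCP to the grasp point, in m); z points along the fingers, y is the direction in which the jaws open and shut (so a half turn about z gives the same grasp; the last joint's range is limited). The gripper opens to 87 mm and grips with 3 to 60 N. Pads are 19 mm wide; open, the fingers measure 117 mm over their backs; the gripper's body (75 mm by 190 mm) begins 51 mm behind the grasp point.
Start: joints at [-1.44, 0.527, 1.433, -0, 1.181, -0.178], TCP at [0.191, -0.595, 0.223] pointing down, gripper open.
Joint ranges: [-3.08, 3.08], [-0.75, 2.2], [0.22, 2.44], [-1.43, 4.57], [0, 2.65], [-2.85, 2.85]. Speed limits (rad/s): [2.79, 2.79, 3.14, 3.14, 3.14, 3.14].

### API

Orientations are given as a unit quaternion [x, y, z, w].
In Python, from rig import robot, cams, nets gives the robot as it stands. The module is installed in compiled form; this text tells all that it offers.
- The arm moves only by the tool play_rows, never from a script. Its argument "commands" is a list of rows, each an object of numbers: "x", "y", "z": the shift along the tool's x, y, z in mm; "spin": the turn about the tool's z in rad. In form: [{"x": .., "y": .., "z": .., "spin": ..}, ...]. A call has 1 to 8 rows; each row shifts and turns the pose as measured when the row begins, along the tool's axes as they then stand; what a row does not reach is not made up. A row lasts 1/10 s, in which the tool goes at most 50 mm and 8.59 degrees, less where a joint would pass 70% of its speed; a pose out of reach is approached as far as the arm can. A call is refused whole if a number of a shift passes 50 or a number of a turn 0.15, either way. A call with a gripper value outside its range is refused whole. "grip" is the opening, from 0 (shut) to 1 (fully open), set as the call begins (left out, the last holds). The fingers move at their own pace and stop on an object; "newtons" is the grip in N (left out, the last holds). Time passes only in rows, so rows that do not move let the fingers close. It gives the time, the measured TCP pose, the force and the opening at its end, in the units of the state.
- robot.get_obs(): the state, without advancing time (a new reading comes with each control period).
- cams.camera(name): name is "side" or "top"; returns a dict with "img" (420x560x3 uint8, red, green, blue), "fx", "fy", "cx", "cy" (pixels), "world_to_cam" (4x4, takes a point from world to camera coordinates). Camera axes: x right, y up, looking along -z (the intrinsics and any distortion apply to the point x, -y, -z); pixel columns grow to the right and rows downward; lengths in m; the calibration is good to about 2 mm. A picture is of the moment at which its call begins. There is no depth.
- robot.hand_in(): hands the job in, once; it reports no verdict.
Trained networks look in a picture, given as the dict that the camera call returned (one of the last four; its "shot" number tells which), for a name from the list of things; names that differ only in an ending like _2 or _b are one class to them, and where a whole thing is asked for, a point or a joint stands for the part that bears it (a point fixed in the world has none). Each returns a list of dicts, best first, with "conf" (0 to 1); they miss things now and then, are a little off and sometimes report something else, mostly with a low value. They report only what shows in the picture. A call takes as long as a camera call. They do not tell look-alikes from the thing itself.
- nets.outline_of(picture, name): "region" (420x560 bool, what is visible of it) and "pixel" ([column, row] in pixels, amid what is visible of it).
The state is a dict: "time": time; "q": joint angles; "joint_velocities": joint speeds; "joint_torque": joint torques, N m; "position": TCP position; "tool_rot": TCP orientation; "ft_force": force on the tool from outside, world axes, zero at the start; "moment": the same for the moment, N m; "grip_width": finger opening in m.
Only numpy, scipy, OpenCV 4.12 (cv2) and the standard library are available. Lean on these libraries where they do the work, as an engineer would, in place of code of your own. Each camera call takes 0.05 s, during which the arm holds its last target.

## Working session

There is one attempt and no reset: what is moved stays moved. The work goes in short steps, Python scripts to look and compute and a tool call to move; the robot and the scene stay as the last step left them, time stands still between calls to the robot, and variables do not carry over. Pictures are saved under pics/ and viewed, and the job is handed in when it is done.

Besides the shell and the picture viewer there is one more tool, called after "Emit:" by a JSON object that holds its "method" and its "body", one argument or row to a line. play_rows: Moves the arm, as the interface text tells. Its arguments: {"type":"object","properties":{"commands":{"type":"array"},"grip":{"type":"number"},"newtons":{"type":"number"}},"required":["commands"]}

```bash
mkdir -p pics
python3 - <<'E'
from rig import robot,cams,nets
import cv2,numpy as np
o=robot.get_obs(); print(o, robot.tcp_to_grasp)
for n in ("side","top"):
    c=cams.camera(n); cv2.imwrite(f"pics/{n}0.png",c["img"][:,:,::-1]); print(n,{k:c[k] for k in c if k not in("img",)})
E
```

```text
{'time': 0.0, 'q': array([-1.43949502e+00,  5.28450576e-01,  1.43389263e+00, -3.99401159e-05,
        1.18138185e+00, -1.78504778e-01]), 'joint_velocities': array([-4.56577646e-04, -3.58062816e-04, -1.16214351e-04, -3.06661137e-03,
        5.35175522e-06,  6.46302319e-04]), 'joint_torque': array([-1.22640788e-03, -4.40045822e+01, -1.76595390e+01,  6.31626975e-02,
        5.81901788e-02, -1.58884841e-04]), 'position': array([ 0.19046402, -0.59451015,  0.22158428]), 'tool_rot': array([ 9.88024760e-01,  1.54291725e-01,  6.70018593e-06, -1.06634067e-03]), 'ft_force': array([ 0.93855232,  0.61699961, -1.20784917]), 'moment': array([-0.00189803,  0.00157279, -0.05542051]), 'grip_width': 0.08716709420131787} 0.0187
side {'fx': 470.45439242590857, 'fy': 470.45439242590857, 'cx': 279.38338628583926, 'cy': 203.14733902069585, 'world_to_cam': array([[-0.98008029, -0.19779011,  0.01793577,  0.53211782],
       [ 0.15093824, -0.68312789,  0.71453057, -0.17179912],
       [-0.12907465,  0.70300452,  0.69937428, -1.25043796],
       [ 0.        ,  0.        ,  0.        ,  1.        ]]), 'shot': 1}
top {'fx': 435.4259177156841, 'fy': 435.4259177156841, 'cx': 278.8435965428635, 'cy': 207.27419384139463, 'world_to_cam': array([[-0.01660187, -0.99979629,  0.01147862,  0.0118502 ],
       [ 0.99334492, -0.01518393,  0.1141723 , -0.54202483],
       [-0.11397475,  0.0132977 ,  0.99339465, -1.08412156],
       [ 0.        ,  0.        ,  0.        ,  1.        ]]), 'shot': 2}
```

View pics/side0.png

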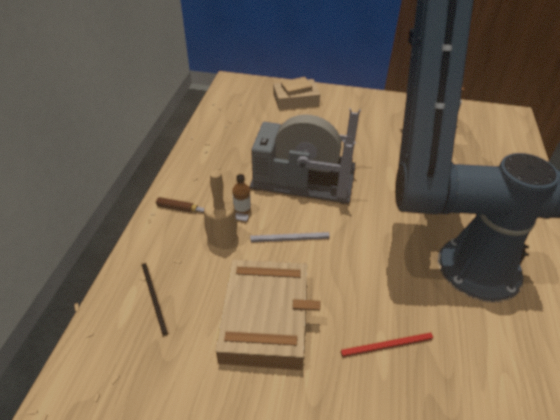

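View pics/top0.png

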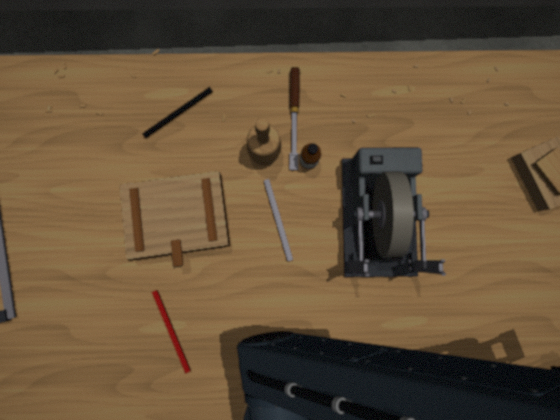

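The top view shows a silver bar at (278,220), a black one at (178,112) and a red one at (172,332). The grinder is at (385,215), the case at (175,215), and a grey object is cut off at the left edge (5,260). Next I'll measure them.

```bash
cat > h.py <<'E'
import numpy as np,cv2
def K(c): return np.array([[c["fx"],0,c["cx"]],[0,c["fy"],c["cy"]],[0,0,1.]])
def proj(c,P):
    P=np.atleast_2d(np.asarray(P,float)); p=P@c["world_to_cam"][:3,:3].T+c["world_to_cam"][:3,3]
    p=p*[1,-1,-1]; q=p@K(c).T; return q[:,:2]/q[:,2:]
def ray(c,px):
    px=np.asarray(px,float); d=np.array([(px[0]-c["cx"])/c["fx"],-(px[1]-c["cy"])/c["fy"],-1.])
    R=c["world_to_cam"][:3,:3];t=c["world_to_cam"][:3,3]
    return -R.T@t, R.T@d
def onz(c,px,z):
    o,d=ray(c,px); return o+d*(z-o[2])/d[2]
def tri(cs,pxs):
    A=np.zeros((3,3));b=np.zeros(3)
    for c,p in zip(cs,pxs):
        o,d=ray(c,p); d=d/np.linalg.norm(d); M=np.eye(3)-np.outer(d,d); A+=M;b+=M@o
    return np.linalg.solve(A,b)
def pose2(c,reg,z):
    ys,xs=np.nonzero(reg); pts=np.array([onz(c,(x,y),z)[:2] for x,y in zip(xs,ys)]).astype(np.float32)
    (cx,cy),(w,h),a=cv2.minAreaRect(pts*1000); 
    m=pts.mean(0); u=np.linalg.svd(pts-m,full_matrices=False)[2][0]
    return (cx,cy),(w,h),a,m*1000,np.arctan2(u[1],u[0])
def save(c,name,box=None,s=1,scale=None):
    im=c["img"][:,:,::-1]
    if box: im=im[box[1]:box[3],box[0]:box[2]]
    im=cv2.resize(im,None,fx=s,fy=s,interpolation=cv2.INTER_CUBIC); cv2.imwrite("pics/"+name,im)
E
python3 - <<'E'
from rig import robot,cams,nets
from h import *
S=cams.camera("side");T=cams.camera("top")
for n in["rest_bar","gouge","oil_bottle","mallet","case","lid","lid_tab","grinder","wheel"]:
  for c,nm in((S,"side"),(T,"top")):
    for r in nets.outline_of(c,n)[:4]:
        z={"rest_bar":.014,"lid":.055,"case":.055,"lid_tab":.06}.get(n,0.01)
        print(n,nm,round(r["conf"],2),np.round(r["pixel"]),r["region"].sum(),[np.round(v,2) for v in pose2(c,r["region"],z)])
save(T,"t1.png",(110,150,340,280),3.4); save(S,"s1.png",(200,60,420,380),2.0)
save(T,"t2.png",(320,130,470,290),4)
import pickle; pickle.dump((S,T),open("c0.pkl","wb"))
E
```

```text
rest_bar side 0.91 [154. 297.] 497 [array([801.67, 274.92]), array([ 18.94, 227.13]), np.float64(36.36), array([800.17, 277.64], dtype=float32), np.float32(2.19)]
rest_bar side 0.79 [385. 346.] 810 [array([235.08, 286.07]), array([222.05,  22.47]), np.float64(22.98), array([236.25, 286.45], dtype=float32), np.float32(0.4)]
rest_bar side 0.62 [292. 237.] 498 [array([510.86,  13.42]), array([219.36,  25.3 ]), np.float64(15.9), array([509.9 ,  13.74], dtype=float32), np.float32(0.28)]
rest_bar top 0.95 [278. 217.] 478 [array([512.28,   6.95]), array([219.59,  16.44]), np.float64(15.86), array([514.32,   7.64], dtype=float32), np.float32(-2.87)]
rest_bar top 0.91 [180. 112.] 568 [array([802.89, 268.37]), array([ 22.47, 217.84]), np.float64(36.03), array([805.26, 266.25], dtype=float32), np.float32(2.19)]
rest_bar top 0.73 [169. 330.] 606 [array([236.07, 280.52]), array([218.37,  18.51]), np.float64(23.64), array([236.08, 280.23], dtype=float32), np.float32(-2.73)]
gouge side 0.69 [180. 209.] 421 [array([785.73, -42.96]), array([ 39.38, 281.  ]), np.float64(89.03), array([833.09, -42.79],
[... 2577 characters left out ...]
4.51], dtype=float32), np.float32(1.7)]
grinder side 0.96 [306. 160.] 7845 [array([ 539.03, -402.68]), array([352.86, 510.76]), np.float64(1.77), array([ 526.35, -348.76], dtype=float32), np.float32(1.58)]
grinder top 0.81 [386. 216.] 10506 [array([ 531.06, -290.87]), array([262.22, 341.77]), np.float64(89.93), array([ 521.89, -271.06], dtype=float32), np.float32(-3.1)]
wheel side 0.69 [312. 139.] 2360 [array([ 530.37, -441.92]), array([229.62, 309.88]), np.float64(0.51), array([ 530.16, -453.8 ], dtype=float32), np.float32(2.07)]
wheel top 0.79 [395. 215.] 2702 [array([ 524.35, -291.09]), array([102.41, 220.99]), np.float64(87.06), array([ 522.87, -295.43], dtype=float32), np.float32(3.09)]
```

View pics/t1.png

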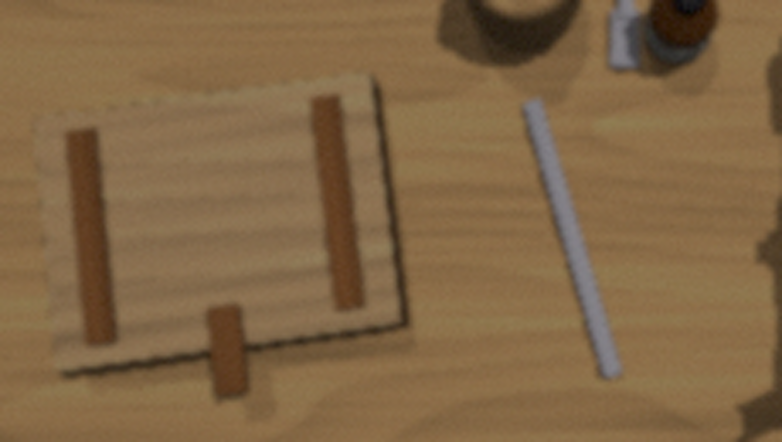

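View pics/t2.png

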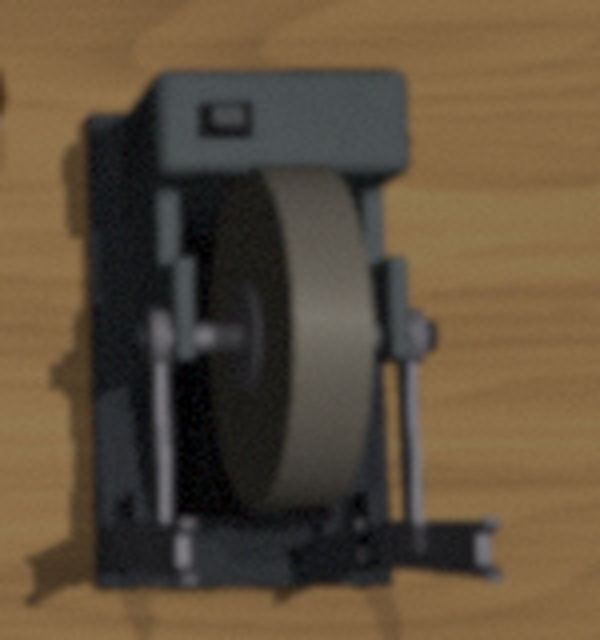

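View pics/s1.png

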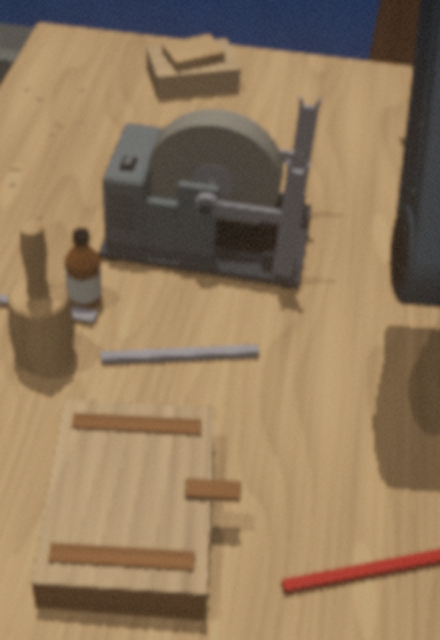

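Run:
```python
import pickle
from h import *
S,T=pickle.load(open("c0.pkl","rb"))
save(T,"t3.png",(350,250,455,285),7.5); save(S,"s3.png",(300,90,380,210),5)
a=onz(T,(366,267.5),.217);b=onz(T,(441.7,267.5),.217);print(a,b,np.linalg.norm(a-b),(a+b)/2)
```

```text
[ 0.39057167 -0.17540917  0.217     ] [ 0.38787569 -0.33522219  0.217     ] 0.15983575326511862 [ 0.38922368 -0.25531568  0.217     ]
```

View pics/t3.png

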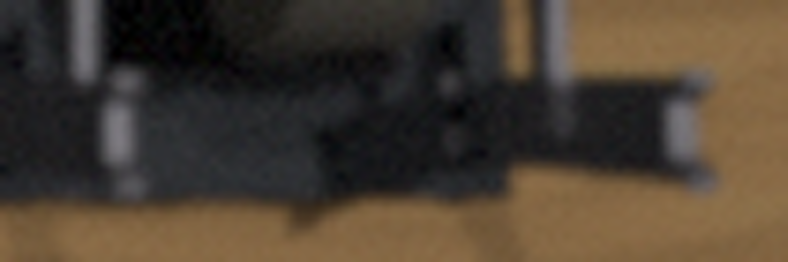

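View pics/s3.png

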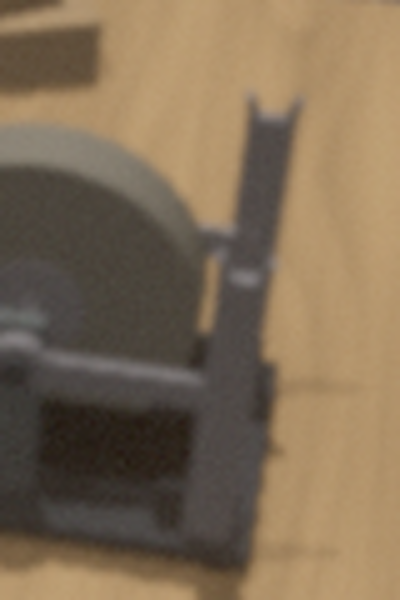

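Run:
```python
import pickle
from h import *
S,T=pickle.load(open("c0.pkl","rb"))
TL,TR=(365.2,267.2),(440.2,267.2); SN,SF=(348.4,145.2),(354.4,113.2)
for t,s in((TL,SN),(TR,SF)):
    print("tri",tri((T,S),(t,s)),"top",onz(T,t,.211),"side",onz(S,s,.211), "reproj", proj(T,tri((T,S),(t,s))))
a=onz(T,TL,.211);b=onz(T,TR,.211);print((a+b)/2,np.linalg.norm(a-b),np.arctan2(*(-(a-b)[:2]*[1,-1])[[0,1]]))
a2=onz(S,SN,.211);b2=onz(S,SF,.211);print((a2+b2)/2,np.linalg.norm(a2-b2))
# bar yaw by line through ends in both views
for c,r in((T,0),(S,0)): pass
# tab, lid corners in top (crop t1 3.4, off 110,150)
f=lambda x,y:((x+.5)/3.4-.5+110,(y+.5)/3.4-.5+150)
for n,p in dict(tabtip=(232,397),tabL=(218,397),tabR=(247,394),FL=(63,372),FR=(405,325),BR=(372,75),BL=(38,115),bar1=(532,100),bar2=(611,378)).items():
    print(n,np.round(f(*p),1),np.round(onz(T,f(*p),.058 if n[:3]!="bar" else .014)*1000,1))
g=lambda x,y:((x+.5)/2-.5+200,(y+.5)/2-.5+60)
for n,p in dict(tabtip=(240,490),tabN=(240,499),tabF=(239,481),NR=(207,593),FR=(212,405),FL=(70,402),NL=(37,584),barL=(102,357),barR=(258,352)).items():
    print(n,np.round(g(*p),1),np.round(onz(S,g(*p),.058 if n[:3]!="bar" else .010)*1000,1))
```

```text
tri [ 0.39103444 -0.17509534  0.21052951] top [ 0.39106962 -0.17499664  0.211     ] side [ 0.39100844 -0.17446616  0.211     ] reproj [[365.20080613 267.21096358]]
tri [ 0.38835052 -0.33472897  0.21004357] top [ 0.38838238 -0.33436548  0.211     ] side [ 0.38834335 -0.33325149  0.211     ] reproj [[440.20020661 267.20207039]]
[ 0.389726   -0.25468106  0.211     ] 0.15939149530534294 -0.016860166751355724
[ 0.38967589 -0.25385882  0.211     ] 0.15880769576502066
tabtip [177.9 266.4] [396.8 253.7  58. ]
tabL [173.8 266.4] [397.  263.8  58. ]
tabR [182.3 265.5] [398.8 242.9  58. ]
FL [128.2 259.1] [416.7 375.6  58. ]
FR [228.8 245.2] [446.6 128.8  58. ]
BR [219.1 171.7] [631.5 152.6  58. ]
BL [120.8 183.5] [605.1 398.2  58. ]
bar1 [266.1 179.1] [619.   35.1  14. ]
bar2 [289.4 260.8] [405.5 -21.7  14. ]
tabtip [319.8 304.8] [399.6 242.4  58. ]
tabN [319.8 309.2] [397.9 254.4  58. ]
tabF [319.2 300.2] [402.4 230.4  58. ]
NR [303.2 356.2] [416.2 376.9  58. ]
FR [305.8 262.2] [451.1 125.8  58. ]
FL [234.8 260.8] [626.1 158.8  58. ]
NL [218.2 351.8] [595.3 404.3  58. ]
barL [250.8 238.2] [616.2  36.8  10. ]
barR [328.8 235.8] [406.7 -18.4  10. ]
```

The silver bar at top (278,220) / side (292,237) is the rest bar. The black one (180,112) and red one (169,330) are the look-alikes, and the crop confirms the silver one is steel grey. Both views agree on the saddles: rest_mid ≈ (390,-254,211) mm, grinder yaw ≈ -0.017.

```bash
cat >> h.py <<'E'
from scipy.spatial.transform import Rotation as R_
def delta(robot,tgt,yaw=None):
    """tgt world m, yaw = wanted world yaw of tool x (mod pi)"""
    o=robot.get_obs(); R=R_.from_quat(o["tool_rot"]).as_matrix()
    cur=np.arctan2(R[1,0],R[0,0]); tilt=np.degrees(np.arccos(min(1,-R[2,2])))
    d=R.T@(np.asarray(tgt)-o["position"])*1000
    s=None
    if yaw is not None: s=-((yaw-cur+np.pi/2)%np.pi-np.pi/2)
    print("t %.2f pos %s yaw %.3f tilt %.2fdeg z-ax %s q6 %.2f width %.1f F %s"%(o["time"],np.round(o["position"]*1000,1),cur,tilt,np.round(R[:,2],4),o["q"][5],o["grip_width"]*1000,np.round(o["ft_force"],1)))
    print("tool delta mm",np.round(d,1),"dist",round(float(np.linalg.norm(d)),1),"spin",None if s is None else round(float(s),3))
E
python3 - <<'E'
from rig import robot
from h import *
delta(robot,[.512,.0067,.30],.27)
import pickle
S,T=pickle.load(open("c0.pkl","rb"))
print(tri((T,S),((177.9,266.4),(319.8,304.8))))
E
```

```text
t 1.10 pos [ 190.6 -595.2  222.5] yaw 0.310 tilt 0.00deg z-ax [ 0.  0. -1.] q6 -0.18 width 86.9 F [-0.2 -1.  -0.5]
tool delta mm [ 489.6 -475.2  -77.4] dist 686.7 spin 0.04
[0.39814156 0.25093724 0.0706308 ]
```

Emit:
{"method": "play_rows", "body": {
  "commands": [
    {"x": 0, "y": 0, "z": -40},
    {"x": 0, "y": 0, "z": -40},
    {"x": 20, "y": -20, "z": -10},
    {"x": 34, "y": -33, "z": 0},
    {"x": 34, "y": -33, "z": 0},
    {"x": 34, "y": -33, "z": 0},
    {"x": 34, "y": -33, "z": 0},
    {"x": 34, "y": -33, "z": 0}
  ],
  "grip": 0.6
}}

```text
invalid input
```

Emit:
{"method": "play_rows", "body": {
  "commands": [
    {"x": 34, "y": -33, "z": 0},
    {"x": 34, "y": -33, "z": 0},
    {"x": 34, "y": -33, "z": 0},
    {"x": 34, "y": -33, "z": 0},
    {"x": 34, "y": -33, "z": 0},
    {"x": 34, "y": -33, "z": 0},
    {"x": 34, "y": -33, "z": 0},
    {"x": 0, "y": 0, "z": 0}
  ]
}}

```text
invalid input
```

Run:
```python
from rig import robot
from h import *
delta(robot,[.512,.0067,.10],.27)
```

```text
t 1.10 pos [ 190.6 -595.2  222.5] yaw 0.310 tilt 0.00deg z-ax [ 0.  0. -1.] q6 -0.18 width 86.9 F [-0.2 -1.  -0.5]
tool delta mm [ 489.6 -475.2  122.6] dist 693.3 spin 0.04
```

Emit:
{"method": "play_rows", "body": {
  "commands": [
    {"x": 0, "y": 0, "z": -40, "spin": 0},
    {"x": 0, "y": 0, "z": -40, "spin": 0},
    {"x": 20, "y": -20, "z": -10, "spin": 0},
    {"x": 34, "y": -33, "z": 0, "spin": 0},
    {"x": 34, "y": -33, "z": 0, "spin": 0},
    {"x": 34, "y": -33, "z": 0, "spin": 0},
    {"x": 34, "y": -33, "z": 0, "spin": 0},
    {"x": 34, "y": -33, "z": 0, "spin": 0}
  ],
  "grip": 0.6
}}

```text
time: 1.9
position: [0.3165, -0.3612, 0.3154]
tool_rot: [0.989, 0.149, 0.001, 0.003]
ft_force: [1.6, -0.3, -0.4]
grip_width: 0.0526
```

Emit:
{"method": "play_rows", "body": {
  "commands": [
    {"x": 34, "y": -33, "z": 0, "spin": 0},
    {"x": 34, "y": -33, "z": 0, "spin": 0},
    {"x": 34, "y": -33, "z": 0, "spin": 0},
    {"x": 34, "y": -33, "z": 0, "spin": 0},
    {"x": 34, "y": -33, "z": 0, "spin": 0},
    {"x": 34, "y": -33, "z": 0, "spin": 0},
    {"x": 34, "y": -33, "z": 0, "spin": 0},
    {"x": 0, "y": 0, "z": 0, "spin": 0}
  ]
}}

```text
time: 2.7
position: [0.4827, -0.0531, 0.3167]
tool_rot: [0.989, 0.151, 0.005, 0.005]
ft_force: [-1.2, 0.4, 0.3]
grip_width: 0.052
```

Run:
```python
from rig import robot
from h import *
delta(robot,[.512,.0067,.10],.27)
```

```text
t 2.70 pos [482.7 -53.1 316.7] yaw 0.303 tilt 0.74deg z-ax [ 0.0103 -0.0077 -0.9999] q6 0.93 width 52.0 F [-1.2  0.4  0.3]
tool delta mm [ 44.1 -50.6 216.5] dist 226.7 spin 0.033
```

Emit:
{"method": "play_rows", "body": {
  "commands": [
    {"x": 15, "y": -17, "z": 10, "spin": 0.033},
    {"x": 15, "y": -17, "z": 30, "spin": 0},
    {"x": 14, "y": -16, "z": 40, "spin": 0},
    {"x": 0, "y": 0, "z": 40, "spin": 0},
    {"x": 0, "y": 0, "z": 40, "spin": 0},
    {"x": 0, "y": 0, "z": 40, "spin": 0},
    {"x": 0, "y": 0, "z": 0, "spin": 0}
  ]
}}

```text
time: 3.4
position: [0.5197, 0.0047, 0.1142]
tool_rot: [0.991, 0.136, 0.01, 0.008]
ft_force: [-0.1, 0.0, -1.0]
grip_width: 0.0521
```

Run:
```python
from rig import robot
from h import *
delta(robot,[.512,.0067,.10],.27)
```

```text
t 3.40 pos [519.7   4.7 114.2] yaw 0.273 tilt 1.51deg z-ax [ 0.0225 -0.0136 -0.9997] q6 1.11 width 52.1 F [-0.1  0.  -1. ]
tool delta mm [-7.1 -4.2 14. ] dist 16.3 spin 0.003
```

Emit:
{"method": "play_rows", "body": {
  "commands": [
    {"x": -7, "y": -4, "z": 14, "spin": 0},
    {"x": 0, "y": 0, "z": 35, "spin": 0},
    {"x": 0, "y": 0, "z": 35, "spin": 0},
    {"x": 0, "y": 0, "z": 0, "spin": 0}
  ]
}}

```text
time: 3.8
position: [0.5194, 0.0019, 0.0341]
tool_rot: [0.991, 0.135, 0.015, 0.01]
ft_force: [0.3, 0.6, 0.8]
grip_width: 0.0525
```

Run:
```python
from rig import robot,cams
from h import *
delta(robot,[.512,.0067,.004],.27)
c=cams.camera("side"); save(c,"s4.png",(220,170,380,290),4)
```

```text
t 3.80 pos [519.4   1.9  34.1] yaw 0.271 tilt 2.12deg z-ax [ 0.033  -0.0166 -0.9993] q6 1.11 width 52.5 F [0.3 0.6 0.8]
tool delta mm [-6.7 -7.3 29.7] dist 31.3 spin 0.001
```

View pics/s4.png

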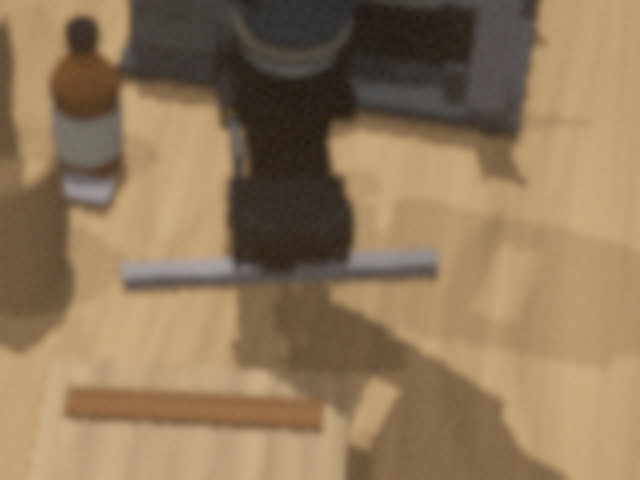

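Emit:
{"method": "play_rows", "body": {
  "commands": [
    {"x": -6, "y": -7, "z": 15, "spin": 0},
    {"x": 0, "y": 0, "z": 14, "spin": 0},
    {"x": 0, "y": 0, "z": 0, "spin": 0}
  ]
}}

```text
time: 4.15
position: [0.521, 0.0042, 0.0132]
tool_rot: [0.99, 0.135, 0.024, 0.014]
ft_force: [0.1, -0.3, 0.7]
grip_width: 0.0524
```

Run:
```python
from rig import robot,cams
from h import *
delta(robot,[.512,.0067,.004],.27)
```

```text
t 4.15 pos [521.    4.2  13.2] yaw 0.271 tilt 3.19deg z-ax [ 0.0516 -0.0206 -0.9985] q6 1.12 width 52.4 F [ 0.1 -0.3  0.7]
tool delta mm [-8.4 -5.1  8.7] dist 13.2 spin 0.001
```

Emit:
{"method": "play_rows", "body": {
  "commands": [
    {"x": 0, "y": 0, "z": 0, "spin": 0},
    {"x": 0, "y": 0, "z": 0, "spin": 0}
  ]
}}

```text
time: 4.35
position: [0.5235, 0.0034, 0.0159]
tool_rot: [0.99, 0.135, 0.027, 0.015]
ft_force: [-0.8, -0.2, -0.1]
grip_width: 0.0525
```

Run:
```python
from rig import robot,cams
from h import *
delta(robot,[.512,.0067,.004],.27); print(robot.get_obs()["q"])
```

```text
t 4.35 pos [523.5   3.4  15.9] yaw 0.271 tilt 3.49deg z-ax [ 0.0568 -0.0217 -0.9981] q6 1.12 width 52.5 F [-0.8 -0.2 -0.1]
tool delta mm [-10.8  -6.6  11.2] dist 16.9 spin 0.001
[-0.20114954  0.72305099  1.8750864  -0.0213969   0.48347283  1.1180609 ]
```

Emit:
{"method": "play_rows", "body": {
  "commands": [
    {"x": 0, "y": 0, "z": -20, "spin": 0},
    {"x": 0, "y": 0, "z": -20, "spin": 0}
  ]
}}

```text
time: 4.55
position: [0.521, 0.0041, 0.0563]
tool_rot: [0.99, 0.135, 0.026, 0.014]
ft_force: [0.4, 0.1, -0.1]
grip_width: 0.0523
```

Run:
```python
from rig import robot,cams
from h import *
delta(robot,[.512,.0067,.004],.27); print(robot.get_obs()["q"])
```

```text
t 4.55 pos [521.    4.1  56.3] yaw 0.271 tilt 3.37deg z-ax [ 0.0547 -0.0214 -0.9983] q6 1.12 width 52.3 F [ 0.4  0.1 -0.1]
tool delta mm [-10.4  -6.7  51.7] dist 53.2 spin 0.001
[-0.20079244  0.64319702  1.86634374 -0.01844133  0.57425144  1.11524052]
```

Emit:
{"method": "play_rows", "body": {
  "commands": [
    {"x": 0, "y": 0, "z": 0, "spin": 0},
    {"x": 0, "y": 0, "z": 0, "spin": 0},
    {"x": 0, "y": 0, "z": 0, "spin": 0}
  ]
}}

```text
time: 4.85
position: [0.5235, 0.0036, 0.0596]
tool_rot: [0.99, 0.135, 0.029, 0.016]
ft_force: [0.3, -0.4, -0.7]
grip_width: 0.0521
```

Run:
```python
from rig import robot,cams
from h import *
delta(robot,[.512,.0067,.004],.27); print(robot.get_obs()["q"])
```

```text
t 4.85 pos [523.5   3.6  59.6] yaw 0.271 tilt 3.80deg z-ax [ 0.0623 -0.0229 -0.9978] q6 1.12 width 52.1 F [ 0.3 -0.4 -0.7]
tool delta mm [-13.2  -8.2  54.7] dist 56.9 spin 0.001
[-0.20075747  0.63737216  1.86442596 -0.018462    0.57424132  1.11509742]
```

```bash
sed -i 's/    print("tool delta/    q=o["q"]; print("q",np.round(q,4),"sum-pi deg",np.round(np.degrees(q[1]+q[2]+q[4]-np.pi),2),"qd",np.round(o["joint_velocities"],3),"tq",np.round(o["joint_torque"],1))\n    print("tool delta/' h.py
cat > d.py <<'E'
import sys
from rig import robot
from h import *
a=[float(v) for v in sys.argv[1:]]
delta(robot,a[:3],a[3])
E
python3 d.py .512 .0067 .004 .27
```

```text
t 4.85 pos [523.5   3.6  59.6] yaw 0.271 tilt 3.80deg z-ax [ 0.0623 -0.0229 -0.9978] q6 1.12 width 52.1 F [ 0.3 -0.4 -0.7]
q [-0.2008  0.6374  1.8644 -0.0185  0.5742  1.1151] sum-pi deg -3.76 qd [ 0.001  0.     0.002 -0.    -0.    -0.001] tq [  0.  -39.7  -8.2   0.   -0.3   0. ]
tool delta mm [-13.2  -8.2  54.7] dist 56.9 spin 0.001
```

Emit:
{"method": "play_rows", "body": {
  "commands": [
    {"x": -9, "y": -5, "z": 28, "spin": 0},
    {"x": -9, "y": -5, "z": 28, "spin": 0}
  ]
}}

```text
time: 5.05
position: [0.5119, 0.0061, 0.0037]
tool_rot: [0.99, 0.134, 0.035, 0.017]
ft_force: [0.3, 1.0, -0.4]
grip_width: 0.0523
```

```bash
python3 d.py .512 .0067 .004 .27
```

```text
t 5.05 pos [511.9   6.1   3.7] yaw 0.271 tilt 4.46deg z-ax [ 0.0737 -0.0252 -0.997 ] q6 1.12 width 52.3 F [ 0.3  1.  -0.4]
q [-0.2005  0.7403  1.9199 -0.0254  0.4042  1.1234] sum-pi deg -4.42 qd [ 0.001  0.537  0.239 -0.04  -0.858  0.049] tq [  0.1 -43.5  -5.4   0.    0.2  -0. ]
tool delta mm [ 0.3 -0.5 -0.3] dist 0.7 spin 0.001
```

Emit:
{"method": "play_rows", "body": {
  "commands": [
    {"x": 0, "y": 0, "z": -3, "spin": 0},
    {"x": 0, "y": 0, "z": 0, "spin": 0}
  ],
  "grip": 0,
  "newtons": 30
}}

```text
time: 5.25
position: [0.5106, 0.0063, 0.0037]
tool_rot: [0.99, 0.134, 0.033, 0.017]
ft_force: [-0.7, 0.2, 0.6]
grip_width: 0.0428
```

```bash
python3 d.py .512 .0067 .004 .27
```

```text
t 5.25 pos [510.6   6.3   3.7] yaw 0.271 tilt 4.24deg z-ax [ 0.0698 -0.0243 -0.9973] q6 1.12 width 42.8 F [-0.7  0.2  0.6]
q [-0.2008  0.7402  1.9203 -0.0248  0.4079  1.1231] sum-pi deg -4.19 qd [-0.005  0.037  0.003  0.003 -0.023  0.002] tq [ -0.  -40.   -4.7   0.   -0.3   0. ]
tool delta mm [ 1.5  0.  -0.2] dist 1.5 spin 0.001
```

Emit:
{"method": "play_rows", "body": {
  "commands": [
    {"x": 0, "y": 0, "z": 0, "spin": 0},
    {"x": 0, "y": 0, "z": 1, "spin": 0},
    {"x": 0, "y": 0, "z": 1, "spin": 0},
    {"x": 0, "y": 0, "z": 1, "spin": 0},
    {"x": 0, "y": 0, "z": 1, "spin": 0}
  ]
}}

```text
time: 5.75
position: [0.5098, 0.0075, 0.0011]
tool_rot: [0.99, 0.134, 0.032, 0.016]
ft_force: [-1.5, -2.0, 11.5]
grip_width: 0.0141
```

```bash
python3 d.py .512 .0067 .004 .27
```

```text
t 5.75 pos [509.8   7.5   1.1] yaw 0.270 tilt 4.11deg z-ax [ 0.0679 -0.0229 -0.9974] q6 1.12 width 14.1 F [-1.5 -2.  11.5]
q [-0.1993  0.7454  1.9212 -0.0228  0.4039  1.1235] sum-pi deg -4.07 qd [ 0.002  0.001  0.003 -0.    -0.008  0.001] tq [  0.9 -35.5  -4.8   0.3  -0.7   0.1]
tool delta mm [ 2.1  1.4 -2.8] dist 3.8 spin -0.0
```

Emit:
{"method": "play_rows", "body": {
  "commands": [
    {"x": 0, "y": 0, "z": -20, "spin": 0},
    {"x": 0, "y": 0, "z": -45, "spin": 0},
    {"x": 0, "y": 0, "z": -45, "spin": 0},
    {"x": 0, "y": 0, "z": -45, "spin": 0},
    {"x": 0, "y": 0, "z": -45, "spin": 0},
    {"x": 0, "y": 0, "z": -45, "spin": 0},
    {"x": 0, "y": 0, "z": -30, "spin": 0}
  ]
}}

```text
time: 6.45
position: [0.4848, 0.0148, 0.2785]
tool_rot: [0.991, 0.134, 0.022, 0.013]
ft_force: [0.8, -0.2, -4.0]
grip_width: 0.0137
```

```bash
python3 d.py .39 -.254 .30 1.554
```

```text
t 6.45 pos [484.8  14.8 278.5] yaw 0.269 tilt 2.89deg z-ax [ 0.0466 -0.019  -0.9987] q6 1.11 width 13.7 F [ 0.8 -0.2 -4. ]
q [-0.1942  0.2474  1.7333 -0.0108  1.1114  1.1123] sum-pi deg -2.83 qd [ 0.004 -0.403 -0.353  0.003  0.805 -0.005] tq [  0.3 -31.6 -17.5   0.   -0.5   0. ]
tool delta mm [-162.   234.6  -20.8] dist 285.8 spin -1.285
```

```bash
cat > rows.py <<'E'
# rows.py x y z yaw n [full]  : plan straight world path with spin in n rows (yaw absolute; 'full' no mod pi)
import sys
from rig import robot
from h import *
a=[float(v) for v in sys.argv[1:6]]
o=robot.get_obs(); R=R_.from_quat(o["tool_rot"]); M=R.as_matrix(); cur=np.arctan2(M[1,0],M[0,0]); n=int(a[4])
dy=a[3]-cur
if len(sys.argv)<7: dy=(dy+np.pi/2)%np.pi-np.pi/2
step=(np.array(a[:3])-o["position"])*1000/n
print("spin total",-dy,"pos",o["position"])
for k in range(n):
    # axes as they stand at row start
    Rk=R*R_.from_rotvec([0,0,-dy/n*k]); print(k,np.round(Rk.inv().apply(step)).astype(int),round(-dy/n,3))
E
python3 rows.py .39 -.254 .31 -1.587 13 full
```

```text
spin total 1.8564978804920704 pos [0.48482926 0.01478799 0.27846256]
0 [-12  18  -2] 0.143
1 [-10  20  -2] 0.143
2 [-7 21 -2] 0.143
3 [-4 22 -2] 0.143
4 [-1 22 -2] 0.143
5 [ 2 22 -2] 0.143
6 [ 6 21 -2] 0.143
7 [ 8 20 -2] 0.143
8 [11 19 -2] 0.143
9 [14 17 -2] 0.143
10 [16 15 -2] 0.143
11 [18 12 -2] 0.143
12 [20 10 -2] 0.143
```

Emit:
{"method": "play_rows", "body": {
  "commands": [
    {"x": -12, "y": 18, "z": -3, "spin": 0.145},
    {"x": -10, "y": 20, "z": -3, "spin": 0.145},
    {"x": -7, "y": 21, "z": -3, "spin": 0.145},
    {"x": -4, "y": 22, "z": -2, "spin": 0.145},
    {"x": -1, "y": 22, "z": -2, "spin": 0.145},
    {"x": 2, "y": 22, "z": -2, "spin": 0.145},
    {"x": 6, "y": 21, "z": -2, "spin": 0.145}
  ]
}}

```text
time: 7.15
position: [0.4248, -0.1295, 0.2984]
tool_rot: [0.925, -0.379, 0.026, -0.001]
ft_force: [-0.2, -0.2, -3.3]
grip_width: 0.0136
```

```bash
python3 d.py .39 -.254 .30 -1.587;python3 rows.py .39 -.254 .31 -1.587 7 full
```

```text
t 7.15 pos [ 424.8 -129.5  298.4] yaw -0.777 tilt 2.97deg z-ax [ 0.049  -0.0169 -0.9987] q6 1.79 width 13.6 F [-0.2 -0.2 -3.3]
q [-0.5568  0.1577  1.7936  0.0127  1.1398  1.7857] sum-pi deg -2.89 qd [-0.538 -0.054  0.027  0.031  0.05   0.944] tq [  2.2 -27.9 -19.    0.   -0.3  -0.6]
tool delta mm [ 62.5 113.1  -1.2] dist 129.3 spin 0.81
spin total 0.8098163644776675 pos [ 0.42479759 -0.12952794  0.29843332]
0 [ 9 16 -2] 0.116
1 [11 15 -2] 0.116
2 [12 14 -2] 0.116
3 [14 12 -2] 0.116
4 [15 10 -2] 0.116
5 [16  9 -2] 0.116
6 [17  7 -2] 0.116
```

Emit:
{"method": "play_rows", "body": {
  "commands": [
    {"x": 9, "y": 16, "z": 0, "spin": 0.12},
    {"x": 11, "y": 15, "z": 0, "spin": 0.12},
    {"x": 12, "y": 14, "z": 0, "spin": 0.12},
    {"x": 14, "y": 12, "z": 0, "spin": 0.12},
    {"x": 15, "y": 10, "z": 0, "spin": 0.12},
    {"x": 16, "y": 9, "z": 0, "spin": 0.12},
    {"x": 16, "y": 7, "z": 0, "spin": 0.09},
    {"x": 0, "y": 0, "z": 0, "spin": 0}
  ]
}}

```text
time: 7.95
position: [0.3759, -0.2524, 0.2926]
tool_rot: [-0.687, 0.726, -0.015, 0.01]
ft_force: [0.3, -0.2, -3.0]
grip_width: 0.0136
```

```bash
python3 d.py .39 -.254 .235 -1.587
python3 - <<'E'
from rig import cams
from h import *
c=cams.camera("side"); save(c,"s5.png",(220,40,420,200),3.5)
E
```

```text
t 7.95 pos [ 375.9 -252.4  292.6] yaw -1.627 tilt 2.05deg z-ax [ 0.0351 -0.0069 -0.9994] q6 2.33 width 13.6 F [ 0.3 -0.2 -3. ]
q [-0.8542  0.1872  1.7726  0.024   1.1537  2.3338] sum-pi deg -1.61 qd [ 0.018 -0.005  0.035  0.034  0.021 -0.014] tq [ -0.5 -28.9 -19.   -0.1  -0.2   0.2]
tool delta mm [  0.5 -12.1  58. ] dist 59.3 spin -0.04
```

View pics/s5.png

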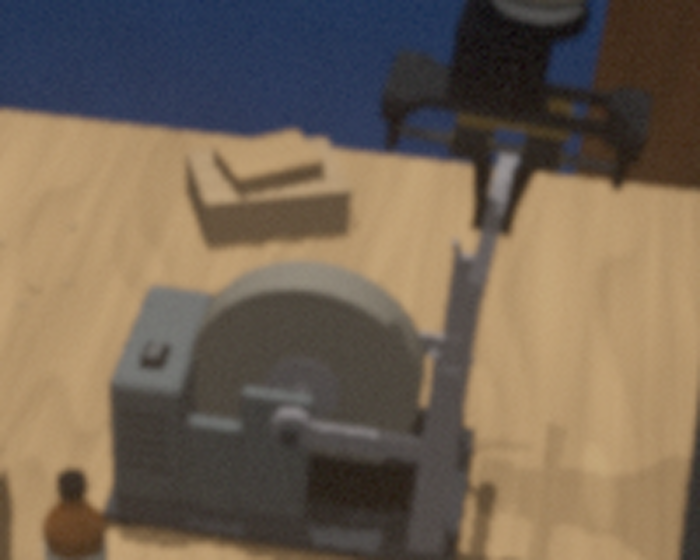

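Emit:
{"method": "play_rows", "body": {
  "commands": [
    {"x": 0, "y": -6, "z": 8, "spin": -0.04},
    {"x": 0, "y": -6, "z": 15, "spin": 0},
    {"x": 0, "y": 0, "z": 15, "spin": 0},
    {"x": 0, "y": 0, "z": 5, "spin": 0}
  ]
}}

```text
time: 8.4
position: [0.3891, -0.2471, 0.2481]
tool_rot: [-0.705, 0.709, -0.012, 0.012]
ft_force: [0.0, -0.0, -4.2]
grip_width: 0.0136
```

```bash
python3 d.py .39 -.254 .235 -1.587
python3 - <<'E'
from rig import cams
from h import *
c=cams.camera("side"); save(c,"s6.png",(300,60,400,180),5)
c=cams.camera("top"); save(c,"t6.png",(340,230,460,290),6)
E
```

```text
t 8.40 pos [ 389.1 -247.1  248.1] yaw -1.576 tilt 1.94deg z-ax [ 0.0339 -0.001  -0.9994] q6 2.31 width 13.6 F [ 0.  -0.  -4.2]
q [-0.8255  0.2587  1.8166  0.028   1.0427  2.3074] sum-pi deg -1.35 qd [ 0.02   0.06   0.055  0.009 -0.135 -0.007] tq [ -0.3 -31.1 -17.7   0.1  -0.3   0. ]
tool delta mm [ 6.9 -0.5 13.1] dist 14.9 spin 0.011
```

View pics/s6.png

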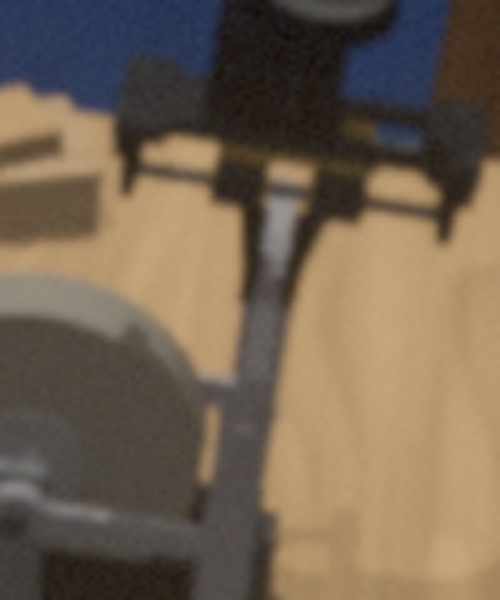

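View pics/t6.png

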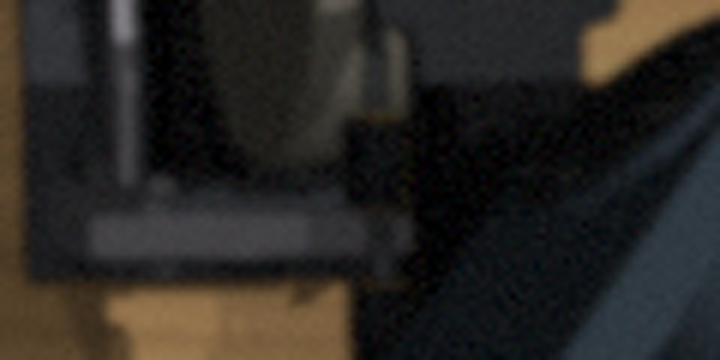

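Emit:
{"method": "play_rows", "body": {
  "commands": [
    {"x": 4, "y": 0, "z": 10, "spin": 0.01},
    {"x": 3, "y": 0, "z": 10, "spin": 0},
    {"x": 0, "y": 0, "z": 2, "spin": 0}
  ]
}}

```text
time: 8.8
position: [0.3911, -0.2555, 0.2269]
tool_rot: [-0.702, 0.712, -0.015, 0.012]
ft_force: [-0.8, -0.5, -2.5]
grip_width: 0.0139
```

```bash
python3 d.py .39 -.254 .214 -1.587
python3 - <<'E'
from rig import cams
from h import *
c=cams.camera("side"); save(c,"s7.png",(320,80,380,170),6)
c=cams.camera("top"); save(c,"t7.png",(340,240,420,290),8)
E
```

```text
t 8.80 pos [ 391.1 -255.5  226.9] yaw -1.586 tilt 2.15deg z-ax [ 0.0372 -0.0048 -0.9993] q6 2.31 width 13.9 F [-0.8 -0.5 -2.5]
q [-0.8351  0.2962  1.8337  0.0293  0.9834  2.3054] sum-pi deg -1.62 qd [ 0.004  0.02   0.017  0.004 -0.051  0.   ] tq [ -0.  -32.1 -16.4   0.1  -0.3  -0. ]
tool delta mm [-1.5  1.6 12.8] dist 13.0 spin 0.001
```

View pics/s7.png

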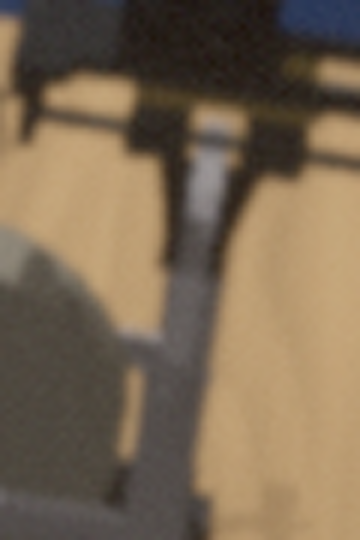

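View pics/t7.png

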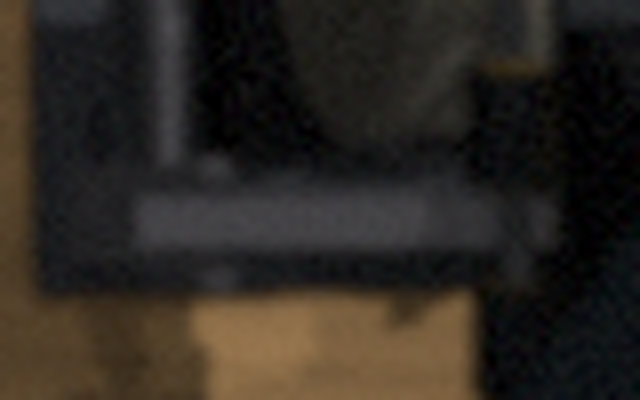

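Emit:
{"method": "play_rows", "body": {
  "commands": [
    {"x": -1, "y": 1, "z": 4, "spin": 0},
    {"x": 0, "y": 0, "z": 4, "spin": 0},
    {"x": 0, "y": 0, "z": 2, "spin": 0}
  ],
  "newtons": 12
}}

```text
time: 9.2
position: [0.3908, -0.2549, 0.2174]
tool_rot: [-0.702, 0.712, -0.016, 0.012]
ft_force: [-0.7, -1.3, -3.1]
grip_width: 0.0138
```

```bash
python3 d.py .39 -.254 .214 -1.587
```

```text
t 9.20 pos [ 390.8 -254.9  217.4] yaw -1.586 tilt 2.25deg z-ax [ 0.0388 -0.0062 -0.9992] q6 2.30 width 13.8 F [-0.7 -1.3 -3.1]
q [-0.8347  0.3089  1.8482  0.0302  0.954   2.3049] sum-pi deg -1.75 qd [ 0.001  0.027  0.026 -0.001 -0.056 -0.   ] tq [  0.  -32.2 -15.8   0.1  -0.2  -0. ]
tool delta mm [-0.9  1.   3.3] dist 3.6 spin 0.001
```

Emit:
{"method": "play_rows", "body": {
  "commands": [
    {"x": 0, "y": 0, "z": 3, "spin": 0},
    {"x": 0, "y": 0, "z": 3, "spin": 0}
  ]
}}

```text
time: 9.4
position: [0.3908, -0.2548, 0.2118]
tool_rot: [-0.702, 0.712, -0.016, 0.011]
ft_force: [-5.4, 3.0, 17.4]
grip_width: 0.0136
```

```bash
python3 d.py .39 -.254 .214 -1.587
```

```text
t 9.40 pos [ 390.8 -254.8  211.8] yaw -1.585 tilt 2.23deg z-ax [ 0.0383 -0.0064 -0.9992] q6 2.30 width 13.6 F [-5.4  3.  17.4]
q [-0.8343  0.3177  1.8548  0.0298  0.9388  2.3045] sum-pi deg -1.73 qd [ 0.003  0.023  0.015 -0.006 -0.049 -0.001] tq [ -0.3 -24.3 -13.2   0.3  -1.5   0.1]
tool delta mm [-0.8  0.8 -2.3] dist 2.5 spin 0.002
```

Emit:
{"method": "play_rows", "body": {
  "commands": [
    {"x": 0, "y": 0, "z": 0, "spin": 0},
    {"x": 0, "y": 0, "z": 0, "spin": 0},
    {"x": 0, "y": 0, "z": 0, "spin": 0}
  ],
  "grip": 0.35
}}

```text
time: 9.7
position: [0.3921, -0.2561, 0.2128]
tool_rot: [-0.702, 0.712, -0.018, 0.011]
ft_force: [0.7, 0.2, -0.1]
grip_width: 0.0277
```

```bash
python3 d.py .39 -.254 .214 -1.587;  python3 - <<'E'
from rig import cams
from h import *
c=cams.camera("side"); save(c,"s8.png",(320,80,380,170),6)
c=cams.camera("top"); save(c,"t8.png",(340,240,420,290),8)
E
```

```text
t 9.70 pos [ 392.1 -256.1  212.8] yaw -1.585 tilt 2.44deg z-ax [ 0.0415 -0.0096 -0.9991] q6 2.30 width 27.7 F [ 0.7  0.2 -0.1]
q [-0.8342  0.3166  1.8528  0.0301  0.9373  2.3044] sum-pi deg -2.0 qd [ 0.    -0.002 -0.007  0.002 -0.006 -0.   ] tq [  0.  -30.9 -14.6   0.   -0.2  -0. ]
tool delta mm [-2.   2.1 -1.3] dist 3.2 spin 0.002
```

View pics/s8.png

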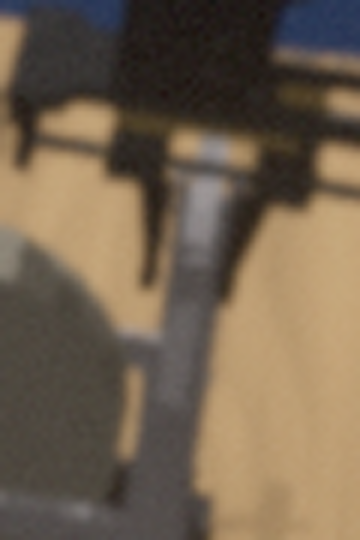

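View pics/t8.png

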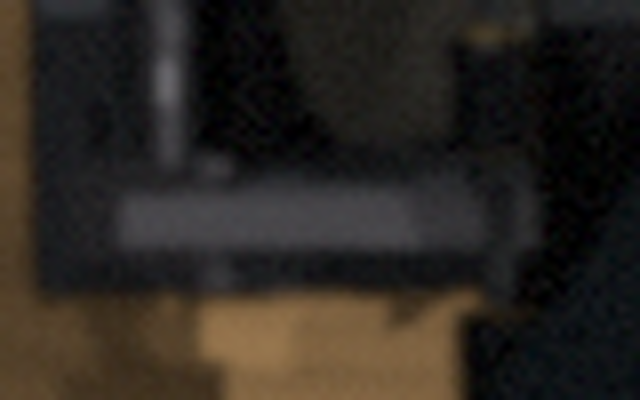

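Emit:
{"method": "play_rows", "body": {
  "commands": [
    {"x": 0, "y": 0, "z": -10, "spin": 0},
    {"x": 0, "y": 0, "z": -30, "spin": 0},
    {"x": 0, "y": 0, "z": -40, "spin": 0},
    {"x": 0, "y": 0, "z": -25, "spin": 0}
  ]
}}

```text
time: 10.2
position: [0.386, -0.2533, 0.319]
tool_rot: [-0.702, 0.712, -0.013, 0.012]
ft_force: [0.3, -0.5, 0.3]
grip_width: 0.0302
```

```bash
python3 d.py .39 -.254 .214 -1.587;  python3 - <<'E'
from rig import cams
from h import *
c=cams.camera("side"); save(c,"s9.png",(320,60,380,170),6)
E
python3 rows.py .43 .0 .30 -0.75 6 full
```

```text
t 10.20 pos [ 386.  -253.3  319. ] yaw -1.586 tilt 2.00deg z-ax [ 0.0348 -0.0021 -0.9994] q6 2.31 width 30.2 F [ 0.3 -0.5  0.3]
q [-0.8404  0.1728  1.7109  0.026   1.2333  2.3077] sum-pi deg -1.41 qd [-0.017 -0.279 -0.359 -0.006  0.688  0.004] tq [  0.2 -27.3 -17.8   0.1  -0.4  -0. ]
tool delta mm [  0.4  -0.4 105.1] dist 105.1 spin 0.001
spin total -0.835443308458786 pos [ 0.38744392 -0.25492554  0.32263307]
0 [-43  -6   4] -0.139
1 [-41 -12   4] -0.139
2 [-39 -18   4] -0.139
3 [-36 -23   4] -0.139
4 [-33 -28   4] -0.139
5 [-29 -32   4] -0.139
```

View pics/s9.png

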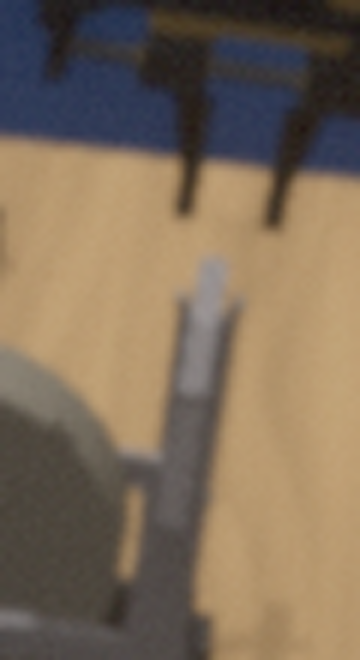

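The fingers are clear and the bar lies between the prongs of both saddles. On to the lid tab.

Emit:
{"method": "play_rows", "body": {
  "commands": [
    {"x": -43, "y": -6, "z": 3, "spin": -0.145},
    {"x": -41, "y": -12, "z": 3, "spin": -0.145},
    {"x": -39, "y": -18, "z": 3, "spin": -0.145},
    {"x": -36, "y": -23, "z": 3, "spin": -0.145},
    {"x": -33, "y": -28, "z": 3, "spin": -0.145},
    {"x": -29, "y": -32, "z": 3, "spin": -0.145}
  ],
  "grip": 0.6
}}

```text
time: 10.85
position: [0.4281, 0.0004, 0.3095]
tool_rot: [0.94, -0.34, 0.03, 0.0]
ft_force: [0.8, 0.4, -0.3]
grip_width: 0.0521
```

```bash
python3 d.py .41 .2524 .15 .122;  python3 rows.py .415 .252 .2 .122 7
```

```text
t 10.85 pos [4.281e+02 4.000e-01 3.095e+02] yaw -0.695 tilt 3.44deg z-ax [ 0.0562 -0.0207 -0.9982] q6 2.01 width 52.1 F [ 0.8  0.4 -0.3]
q [-0.257   0.117   1.8108 -0.0063  1.1541  2.0109] sum-pi deg -3.42 qd [ 1.111  0.089 -0.019 -0.068 -0.097 -0.362] tq [ -4.2 -26.1 -17.5   0.   -0.    0.2]
tool delta mm [-184.1 -178.8  152.9] dist 298.7 spin -0.817
spin total -0.8172600205585674 pos [0.42814599 0.00043053 0.30946674]
0 [-25 -26  15] -0.117
1 [-22 -29  15] -0.117
2 [-19 -31  15] -0.117
3 [-15 -33  15] -0.117
4 [-11 -35  15] -0.117
5 [ -7 -36  15] -0.117
6 [ -3 -36  15] -0.117
```

Emit:
{"method": "play_rows", "body": {
  "commands": [
    {"x": -25, "y": -26, "z": 15, "spin": -0.12},
    {"x": -22, "y": -29, "z": 15, "spin": -0.12},
    {"x": -19, "y": -31, "z": 15, "spin": -0.12},
    {"x": -15, "y": -33, "z": 15, "spin": -0.12},
    {"x": -11, "y": -35, "z": 15, "spin": -0.12},
    {"x": -7, "y": -36, "z": 15, "spin": -0.12},
    {"x": -3, "y": -34, "z": 15, "spin": -0.1}
  ]
}}

```text
time: 11.55
position: [0.4111, 0.2612, 0.2007]
tool_rot: [0.996, 0.081, 0.036, 0.013]
ft_force: [0.5, 0.4, 0.3]
grip_width: 0.0521
```

```bash
python3 d.py .41 .2524 .11 .122
python3 - <<'E'
from rig import cams
from h import *
c=cams.camera("side"); save(c,"s10.png",(240,240,380,360),5)
c=cams.camera("top"); save(c,"t10.png",(340,130,470,290),3.5)
E
```

```text
t 11.55 pos [411.1 261.2 200.7] yaw 0.164 tilt 4.41deg z-ax [ 0.0744 -0.0198 -0.997 ] q6 1.81 width 52.1 F [0.5 0.4 0.3]
q [ 0.365   0.3565  1.8326 -0.058   0.8908  1.8077] sum-pi deg -3.53 qd [ 0.76   0.448 -0.17  -0.078 -0.273 -0.22 ] tq [ -1.9 -34.8 -13.2   0.   -0.    0.1]
tool delta mm [-8.9  5.7 90.5] dist 91.1 spin 0.042
```

View pics/s10.png

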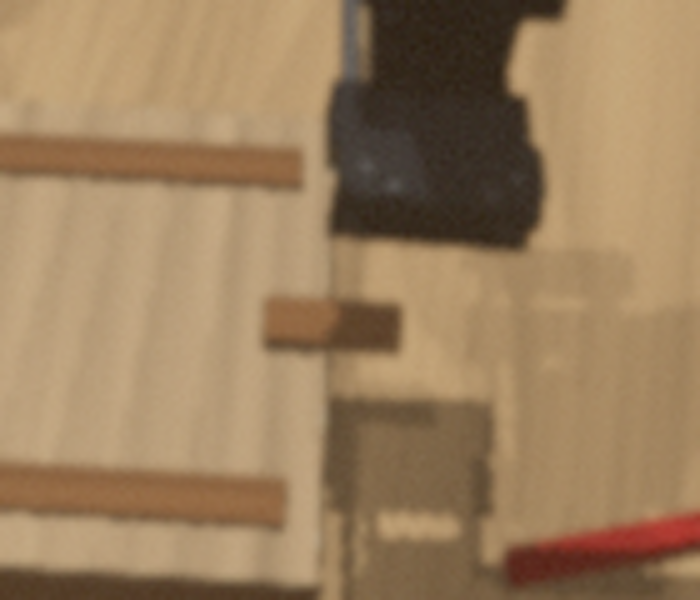

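View pics/t10.png

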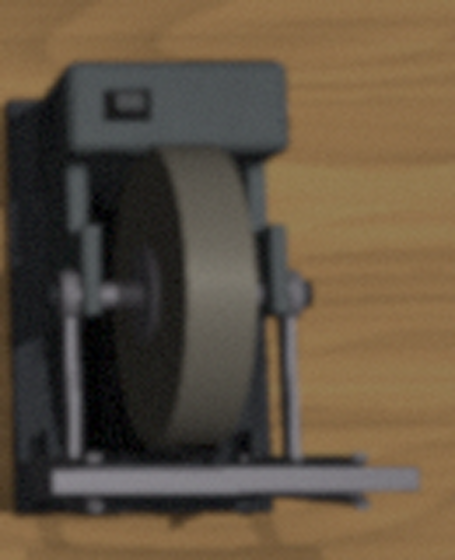

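Emit:
{"method": "play_rows", "body": {
  "commands": [
    {"x": -6, "y": 3, "z": 40, "spin": 0.042},
    {"x": -4, "y": 3, "z": 45, "spin": 0}
  ]
}}

```text
time: 11.85
position: [0.413, 0.2567, 0.1185]
tool_rot: [0.997, 0.061, 0.044, 0.009]
ft_force: [0.6, 0.2, -0.8]
grip_width: 0.0522
```

```bash
python3 d.py .41 .2524 .058 .122
```

```text
t 11.85 pos [413.  256.7 118.5] yaw 0.124 tilt 5.12deg z-ax [ 0.0883 -0.0135 -0.996 ] q6 1.86 width 52.2 F [ 0.6  0.2 -0.8]
q [ 0.3537  0.4941  1.9243 -0.0718  0.6462  1.8574] sum-pi deg -4.41 qd [-0.086  0.789  0.383 -0.099 -1.306  0.025] tq [  1.  -39.8 -10.5   0.    0.6   0.1]
tool delta mm [-8.7  2.5 60. ] dist 60.7 spin 0.002
```

Emit:
{"method": "play_rows", "body": {
  "commands": [
    {"x": -5, "y": 1, "z": 28, "spin": 0},
    {"x": -5, "y": 1, "z": 26, "spin": 0},
    {"x": 0, "y": 0, "z": 0, "spin": 0}
  ]
}}

```text
time: 12.15
position: [0.4074, 0.2498, 0.0602]
tool_rot: [0.997, 0.059, 0.041, 0.011]
ft_force: [0.5, -0.3, 0.4]
grip_width: 0.0522
```

```bash
python3 d.py .41 .2524 .058 .122
python3 - <<'E'
from rig import cams
from h import *
c=cams.camera("side"); save(c,"s11.png",(270,240,370,340),6)
c=cams.camera("top"); save(c,"t11.png",(110,190,250,310),5)
E
```

```text
t 12.15 pos [407.4 249.8  60.2] yaw 0.119 tilt 4.88deg z-ax [ 0.0835 -0.0163 -0.9964] q6 1.88 width 52.2 F [ 0.5 -0.3  0.4]
q [ 0.3442  0.6065  1.9778 -0.0933  0.4859  1.8776] sum-pi deg -4.09 qd [-0.009 -0.053 -0.036  0.001  0.013 -0.   ] tq [ -0.  -35.2  -6.9  -0.1  -0.7   0. ]
tool delta mm [ 2.7 -2.3  2.4] dist 4.3 spin -0.003
```

View pics/s11.png

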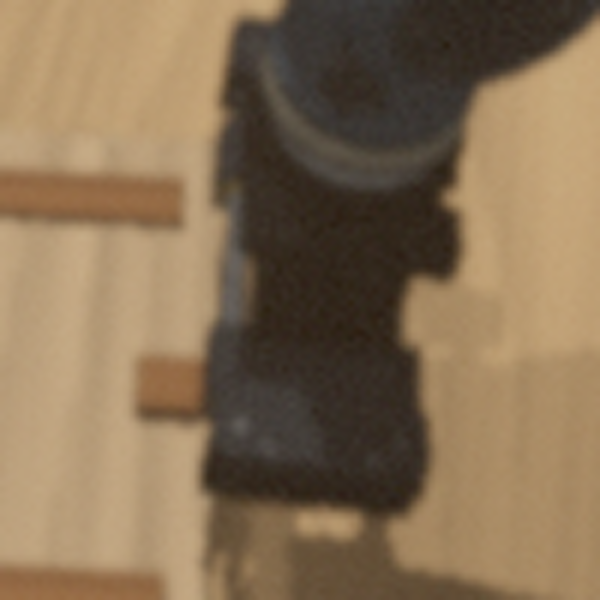

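View pics/t11.png

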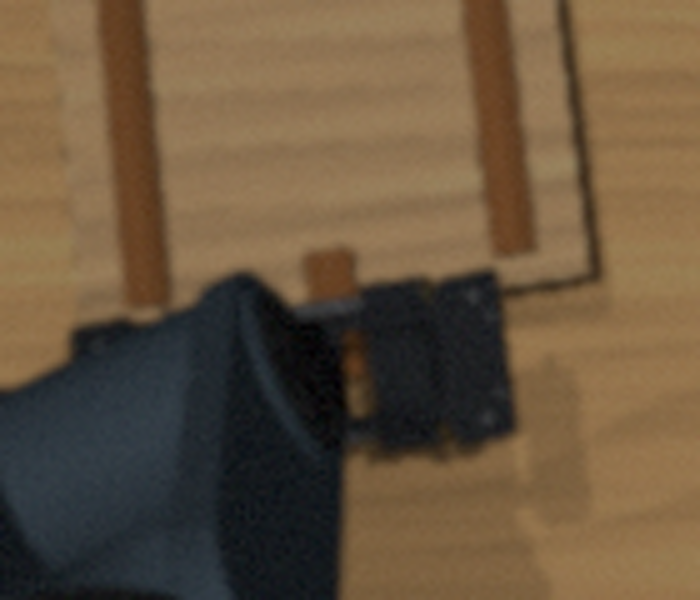

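Emit:
{"method": "play_rows", "body": {
  "commands": [
    {"x": 2, "y": -2, "z": 2, "spin": 0},
    {"x": 0, "y": 0, "z": 1, "spin": 0},
    {"x": 0, "y": 0, "z": 1, "spin": 0},
    {"x": 0, "y": 0, "z": 1, "spin": 0},
    {"x": 0, "y": 0, "z": 1, "spin": 0}
  ],
  "grip": 0,
  "newtons": 20
}}

```text
time: 12.75
position: [0.4175, 0.2549, 0.0627]
tool_rot: [0.997, 0.059, 0.051, 0.008]
ft_force: [-0.8, -0.0, 1.0]
grip_width: 0.0239
```

```bash
python3 d.py .41 .2524 .058 .122
```

```text
t 12.75 pos [417.5 254.9  62.7] yaw 0.119 tilt 5.93deg z-ax [ 0.1028 -0.0094 -0.9947] q6 1.88 width 23.9 F [-0.8 -0.   1. ]
q [ 0.3472  0.6055  1.964  -0.0949  0.4803  1.8824] sum-pi deg -5.26 qd [ 0.002  0.011  0.004 -0.005 -0.016  0.   ] tq [ -0.3 -36.6  -7.4  -0.1  -0.6   0.1]
tool delta mm [-8.2  1.5  4. ] dist 9.3 spin -0.003
```

```bash
cat > arc.py <<'E'
import sys
from rig import robot
from h import *
H=np.array([.6184,.278,.052]);u=np.array([np.cos(.122),np.sin(.122),0]);z=np.array([0,0,1.]);v=np.cross(z,u)
o=robot.get_obs();R=R_.from_quat(o["tool_rot"]);C=o["position"]-.004*R.as_matrix()[:,2]
d=C-H; rad=np.hypot(d@u,d@z); ang=np.arctan2(d@z,-(d@u))
print("t",round(o["time"],2),"R %.4f ang %.3f lateral %.4f"%(rad,ang,d@v),"F",np.round(o["ft_force"],1),"M",np.round(o["moment"],2),"w",round(o["grip_width"]*1000,1),"tilt z",np.round(R.as_matrix()[:,2],3))
n=int(sys.argv[1]);da=float(sys.argv[2]);R0=.2027;lat=-.0019
P=C
for k in range(1,n+1):
    a=ang+da*k; N=H+R0*(-np.cos(a)*u+np.sin(a)*z)+lat*v
    print(k,round(a,2),np.round(R.inv().apply(N-P)*1000).astype(int)); P=N
E
python3 arc.py 7 .12
```

```text
t 12.75 R 0.2031 ang 0.073 lateral 0.0016 F [-0.8 -0.   1. ] M [0.07 0.21 0.08] w 23.9 tilt z [ 0.103 -0.009 -0.995]
1 0.19 [  6   4 -23]
2 0.31 [  8   0 -23]
3 0.43 [ 11   0 -22]
4 0.55 [ 14   0 -20]
5 0.67 [ 16   0 -18]
6 0.79 [ 18   0 -16]
7 0.91 [ 20   0 -14]
```

Emit:
{"method": "play_rows", "body": {
  "commands": [
    {"x": 4, "y": 0, "z": -23, "spin": 0},
    {"x": 8, "y": 0, "z": -23, "spin": 0},
    {"x": 11, "y": 0, "z": -22, "spin": 0},
    {"x": 14, "y": 0, "z": -20, "spin": 0}
  ]
}}

```text
time: 13.15
position: [0.4459, 0.2585, 0.1537]
tool_rot: [0.997, 0.062, 0.05, 0.01]
ft_force: [3.9, -0.8, -4.9]
grip_width: 0.0241
```

```bash
sed -i 's/lat=-.0019/lat=.0016/' arc.py; python3 arc.py 5 .12
```

```text
t 13.15 R 0.2035 ang 0.546 lateral 0.0017 F [ 3.9 -0.8 -4.9] M [-0.08 -0.32  0.14] w 24.1 tilt z [ 0.101 -0.014 -0.995]
1 0.67 [ 16   1 -18]
2 0.79 [ 18   0 -16]
3 0.91 [ 20   0 -14]
4 1.03 [ 21   0 -12]
5 1.15 [23  0 -9]
```

Tracking well (R 203 mm). I'll continue along the arc.

Emit:
{"method": "play_rows", "body": {
  "commands": [
    {"x": 16, "y": 0, "z": -18, "spin": 0},
    {"x": 18, "y": 0, "z": -16, "spin": 0},
    {"x": 20, "y": 0, "z": -14, "spin": 0},
    {"x": 21, "y": 0, "z": -12, "spin": 0}
  ]
}}

```text
time: 13.55
position: [0.5111, 0.2666, 0.2211]
tool_rot: [0.997, 0.063, 0.045, 0.013]
ft_force: [3.1, -0.2, -8.9]
grip_width: 0.0238
```

```bash
python3 arc.py 6 .12
```

```text
t 13.55 R 0.2042 ang 1.012 lateral 0.0018 F [ 3.1 -0.2 -8.9] M [ 0.19 -0.27  0.13] w 23.8 tilt z [ 0.092 -0.019 -0.996]
1 1.13 [23  1 -8]
2 1.25 [23  0 -7]
3 1.37 [24  0 -4]
4 1.49 [24  0 -1]
5 1.61 [24  0  2]
6 1.73 [24  0  5]
```

Emit:
{"method": "play_rows", "body": {
  "commands": [
    {"x": 23, "y": 0, "z": -8, "spin": 0},
    {"x": 24, "y": 0, "z": -6, "spin": 0},
    {"x": 24, "y": 0, "z": -3, "spin": 0},
    {"x": 24, "y": 0, "z": 0, "spin": 0}
  ]
}}

```text
time: 13.95
position: [0.5981, 0.2774, 0.2514]
tool_rot: [0.997, 0.065, 0.038, 0.015]
ft_force: [-1.5, -1.3, 6.3]
grip_width: 0.0239
```

```bash
python3 arc.py 4 .12
```

```text
t 13.95 R 0.2044 ang 1.470 lateral 0.0020 F [-1.5 -1.3  6.3] M [0.05 0.59 0.11] w 23.9 tilt z [ 0.077 -0.024 -0.997]
1 1.59 [24  1  3]
2 1.71 [24  0  4]
3 1.83 [23  0  7]
4 1.95 [22  0  9]
```

Emit:
{"method": "play_rows", "body": {
  "commands": [
    {"x": 24, "y": 0, "z": 1, "spin": 0},
    {"x": 24, "y": 0, "z": 4, "spin": 0},
    {"x": 20, "y": 0, "z": 6, "spin": 0},
    {"x": 4, "y": 0, "z": 0, "spin": 0}
  ]
}}

```text
time: 14.35
position: [0.6714, 0.2865, 0.248]
tool_rot: [0.997, 0.065, 0.036, 0.014]
ft_force: [-2.9, -0.4, -2.2]
grip_width: 0.0242
```

```bash
python3 arc.py 1 .1;python3 - <<'E'
from rig import cams
from h import *
c=cams.camera("side"); save(c,"s12.png",(170,170,370,370),3.5)
c=cams.camera("top"); save(c,"t12.png",(90,130,260,290),4)
import pickle
E
```

```text
t 14.35 R 0.2070 ang 1.832 lateral 0.0022 F [-2.9 -0.4 -2.2] M [0.23 0.6  0.03] w 24.2 tilt z [ 0.074 -0.024 -0.997]
1 1.93 [17  0 12]
```

View pics/s12.png

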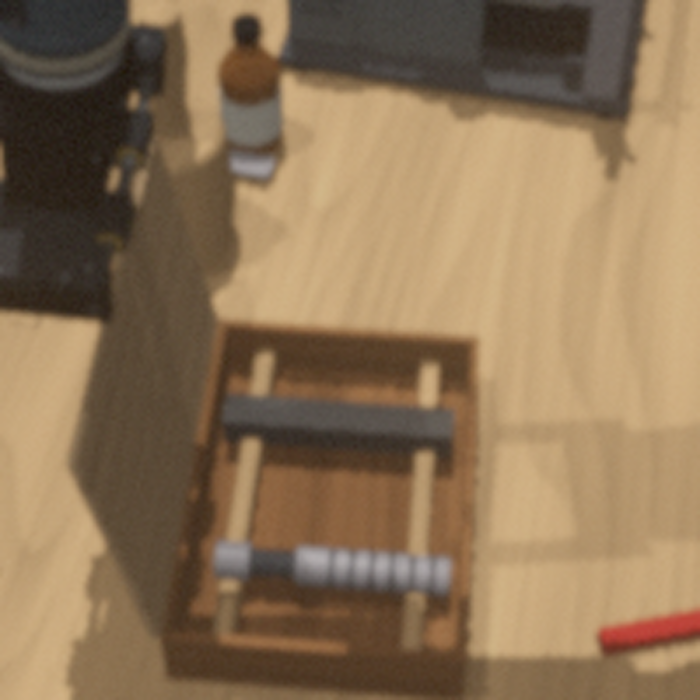

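View pics/t12.png

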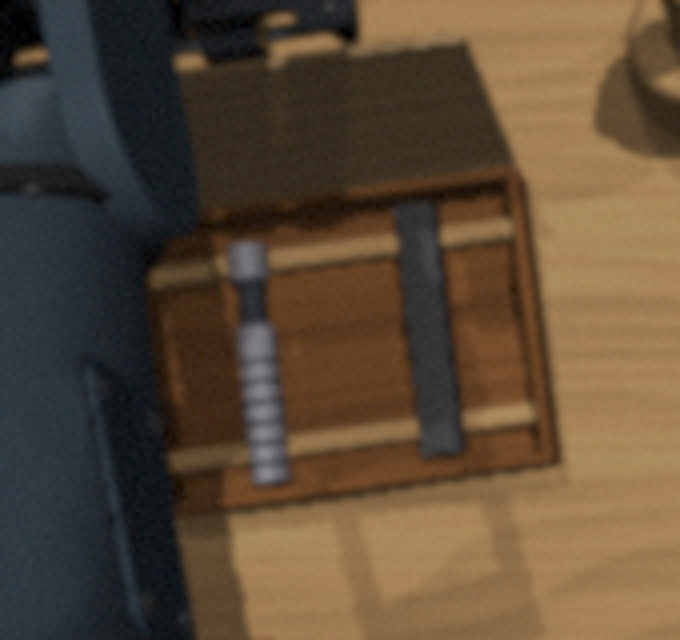

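Lid open past upright. Two tools show in the case. The dark grey square stick is at top (197,212) / side (266,290), and the ribbed silver round dresser is at top (156,220) / side (264,331). The stick is the square dark one on the grinder side. Releasing the tab.

Emit:
{"method": "play_rows", "body": {
  "commands": [
    {"x": 0, "y": 0, "z": 0, "spin": 0},
    {"x": 0, "y": 0, "z": 0, "spin": 0},
    {"x": 0, "y": 0, "z": -15, "spin": 0},
    {"x": 0, "y": 0, "z": -40, "spin": 0},
    {"x": -20, "y": 0, "z": -25, "spin": 0},
    {"x": -35, "y": 5, "z": 0, "spin": 0},
    {"x": -35, "y": 10, "z": 0, "spin": 0}
  ],
  "grip": 0.55
}}

```text
time: 15.15
position: [0.5754, 0.262, 0.3291]
tool_rot: [0.997, 0.066, 0.039, 0.015]
ft_force: [-0.3, 0.1, -0.7]
grip_width: 0.0475
```

```bash
python3 - <<'E'
from rig import cams,nets,robot
from h import *
S=cams.camera("side"); save(S,"s13.png",(220,230,320,320),7)
T=cams.camera("top"); save(T,"t13.png",(110,160,250,280),5)
for c,n in((S,"s"),(T,"t")):
  for nm in("stick","round_dresser"):
    for r in nets.outline_of(c,nm)[:3]: print(n,nm,round(r["conf"],2),np.round(r["pixel"]),r["region"].sum(),[np.round(v,2) for v in pose2(c,r["region"],.043)])
import pickle; pickle.dump((S,T),open("c1.pkl","wb"))
E
python3 d.py .52 .21 .15 .122
```

```text
s stick 0.93 [267. 291.] 891 [array([531.31, 221.53]), array([158.7 ,  40.75]), np.float64(7.59), array([530.15, 221.51], dtype=float32), np.float32(-3.02)]
s round_dresser 0.61 [267. 332.] 640 [array([512.08, 331.05]), array([148.24,  27.53]), np.float64(8.88), array([508.29, 329.83], dtype=float32), np.float32(-3.01)]
t stick 0.67 [197. 209.] 560 [array([533.37, 211.53]), array([157.12,  25.43]), np.float64(5.86), array([534.94, 210.78], dtype=float32), np.float32(-3.02)]
t round_dresser 0.64 [153. 224.] 545 [array([511.37, 318.06]), array([149.82,  25.38]), np.float64(7.36), array([509.11, 317.74], dtype=float32), np.float32(-3.02)]
t 15.45 pos [577.2 262.  328. ] yaw 0.132 tilt 4.74deg z-ax [ 0.0786 -0.0255 -0.9966] q6 1.72 width 47.8 F [ 0.9 -0.5  0.7]
q [ 0.2723  0.4183  1.3235 -0.0471  1.3311  1.7222] sum-pi deg -3.93 qd [-0.002  0.021 -0.009  0.001  0.001 -0.002] tq [  0.2 -42.5 -20.4  -0.1  -0.3   0. ]
tool delta mm [-76.7  37.8 174.2] dist 194.1 spin 0.01
```

View pics/s13.png

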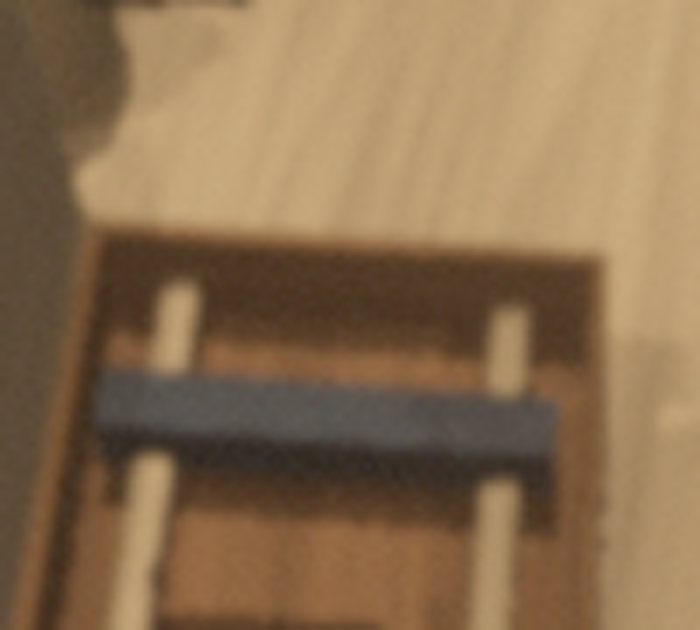

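View pics/t13.png

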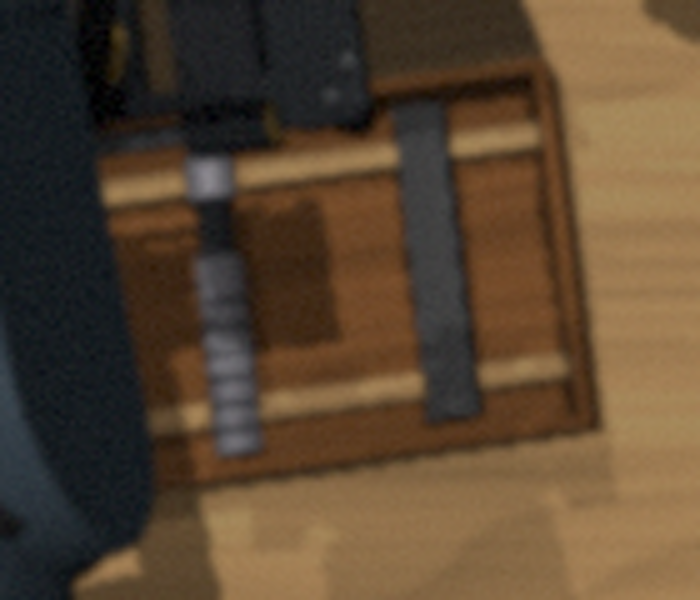

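Run:
```python
import pickle
from h import *
S,T=pickle.load(open("c1.pkl","rb"))
f=lambda x,y,s,ox,oy:((x+.5)/s-.5+ox,(y+.5)/s-.5+oy)
A=[onz(T,f(x,y,5,110,160),.043)*1000 for x,y in((422,103),(453,418))]
B=[onz(S,f(x,y,7,220,230),.043)*1000 for x,y in((100,378),(95,432),(555,403),(550,458))]
print(np.round(A,1),np.round(sum(A)/2,1),np.linalg.norm(A[0]-A[1]));print(np.round(B,1),np.round(sum(B)/4,1))
C=[onz(T,f(x,y,5,110,160),.052)*1000 for x,y in((600,425),(540,65))];print(np.round(C,1))
```

```text
[[613.4 218.2  43. ]
 [453.2 201.8  43. ]] [533.3 210.   43. ] 161.03490643085243
[[613.4 216.2  43. ]
 [609.1 238.4  43. ]
 [456.4 193.2  43. ]
 [454.3 216.   43. ]] [533.3 215.9  43. ]
[[448.3 127.4  52. ]
 [630.4 157.   52. ]]
```

```bash
python3 rows.py .530 .212 .13 .118 5
```

```text
spin total 0.013904407140862496 pos [0.57722751 0.26196652 0.32801257]
0 [-14   7  39] 0.003
1 [-14   7  39] 0.003
2 [-14   7  39] 0.003
3 [-14   7  39] 0.003
4 [-14   7  39] 0.003
```

Emit:
{"method": "play_rows", "body": {
  "commands": [
    {"x": -25, "y": 14, "z": 25, "spin": 0.014},
    {"x": -25, "y": 14, "z": 35, "spin": 0},
    {"x": -15, "y": 7, "z": 40, "spin": 0},
    {"x": -5, "y": 0, "z": 45, "spin": 0},
    {"x": -3, "y": 0, "z": 40, "spin": 0}
  ],
  "grip": 0.6
}}

```text
time: 15.95
position: [0.5389, 0.2163, 0.1427]
tool_rot: [0.997, 0.058, 0.053, 0.013]
ft_force: [0.6, -0.2, -0.3]
grip_width: 0.0523
```

```bash
python3 d.py .532 .212 .02 .12
python3 - <<'E'
from rig import cams
from h import *
S=cams.camera("side"); save(S,"s14.png",(200,200,340,340),5)
E
```

```text
t 15.95 pos [538.9 216.3 142.7] yaw 0.118 tilt 6.24deg z-ax [ 0.107  -0.0188 -0.9941] q6 1.70 width 52.3 F [ 0.6 -0.2 -0.3]
q [ 0.2112  0.5425  1.6931 -0.0567  0.8058  1.7031] sum-pi deg -5.74 qd [-0.033  0.601  0.308 -0.045 -0.959  0.041] tq [  0.4 -44.2 -13.5  -0.1   0.3  -0. ]
tool delta mm [-20.1  -0.4 121.3] dist 122.9 spin -0.002
```

View pics/s14.png

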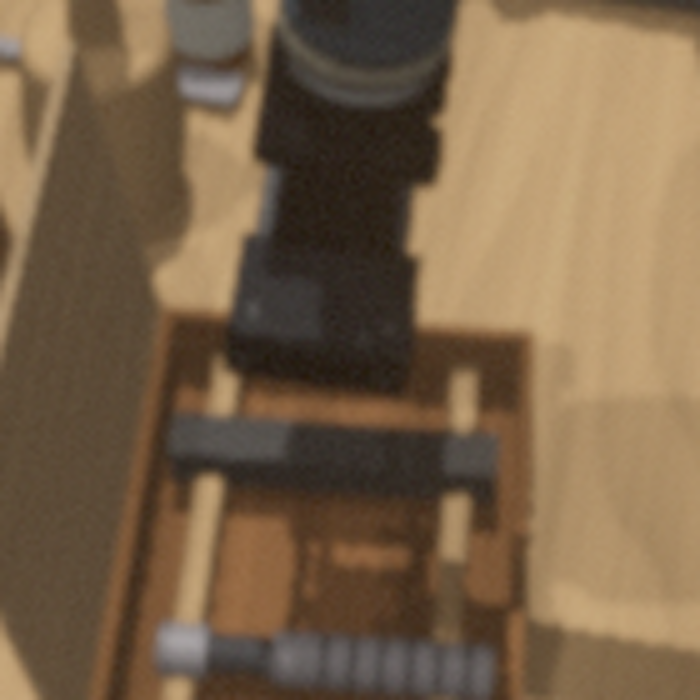

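Emit:
{"method": "play_rows", "body": {
  "commands": [
    {"x": -8, "y": 0, "z": 36, "spin": 0},
    {"x": -8, "y": 0, "z": 36, "spin": 0},
    {"x": -6, "y": 0, "z": 20, "spin": 0}
  ]
}}

```text
time: 16.3
position: [0.5295, 0.2118, 0.041]
tool_rot: [0.997, 0.057, 0.051, 0.013]
ft_force: [-0.4, -0.1, -0.1]
grip_width: 0.0523
```

```bash
python3 d.py .532 .212 .02 .12
```

```text
t 16.30 pos [529.5 211.8  41. ] yaw 0.117 tilt 6.01deg z-ax [ 0.1028 -0.0201 -0.9945] q6 1.72 width 52.3 F [-0.4 -0.1 -0.1]
q [ 0.2068  0.702   1.7729 -0.0755  0.5713  1.7239] sum-pi deg -5.46 qd [-0.005  0.332  0.14  -0.057 -0.506  0.06 ] tq [  0.  -43.6  -9.1  -0.   -0.2  -0. ]
tool delta mm [ 0.4 -0.6 21.1] dist 21.2 spin -0.003
```

Emit:
{"method": "play_rows", "body": {
  "commands": [
    {"x": 0, "y": 0, "z": 16, "spin": 0},
    {"x": -1, "y": 0, "z": 3, "spin": 0}
  ]
}}

```text
time: 16.5
position: [0.5318, 0.2114, 0.019]
tool_rot: [0.997, 0.057, 0.049, 0.013]
ft_force: [-0.1, 0.1, -0.4]
grip_width: 0.0523
```

```bash
python3 d.py .532 .212 .02 .12
python3 - <<'E'
from rig import cams
from h import *
S=cams.camera("side"); save(S,"s15.png",(200,230,340,340),5)
S=cams.camera("top"); save(S,"t15.png",(110,160,250,280),5)
E
```

```text
t 16.50 pos [531.8 211.4  19. ] yaw 0.117 tilt 5.84deg z-ax [ 0.0995 -0.021  -0.9948] q6 1.73 width 52.3 F [-0.1  0.1 -0.4]
q [ 0.2054  0.7434  1.7714 -0.0803  0.5349  1.7283] sum-pi deg -5.27 qd [ 0.005  0.042  0.002 -0.008 -0.058  0.01 ] tq [ -0.  -42.9  -7.9  -0.1  -0.4   0. ]
tool delta mm [ 0.4 -0.5 -1. ] dist 1.2 spin -0.003
```

View pics/s15.png

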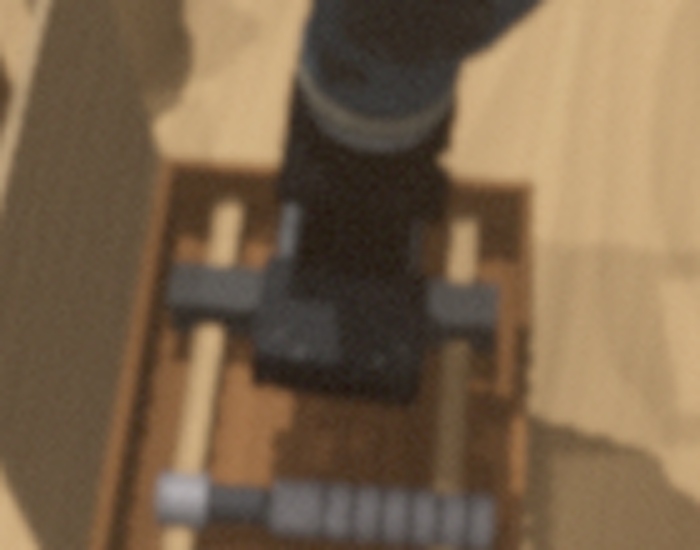

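View pics/t15.png

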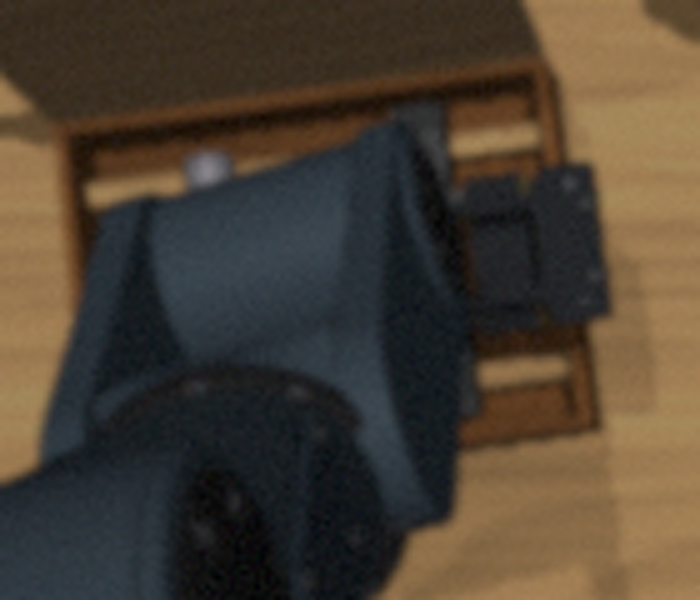

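Emit:
{"method": "play_rows", "body": {
  "commands": [
    {"x": -1, "y": 0, "z": 1, "spin": 0},
    {"x": -1, "y": 0, "z": 1, "spin": 0},
    {"x": -1, "y": 0, "z": 1, "spin": 0},
    {"x": -1, "y": 0, "z": 1, "spin": 0},
    {"x": -1, "y": 0, "z": 1, "spin": 0}
  ],
  "grip": 0,
  "newtons": 25
}}

```text
time: 17.1
position: [0.5322, 0.2125, 0.02]
tool_rot: [0.997, 0.058, 0.056, 0.012]
ft_force: [-0.1, 1.4, 6.9]
grip_width: 0.0249
```

```bash
python3 d.py .532 .212 .02 .12
```

```text
t 17.10 pos [532.2 212.5  20. ] yaw 0.118 tilt 6.54deg z-ax [ 0.1124 -0.0181 -0.9935] q6 1.73 width 24.9 F [-0.1  1.4  6.9]
q [ 0.207   0.7402  1.7795 -0.0826  0.5167  1.7317] sum-pi deg -6.02 qd [ 0.003 -0.003  0.019 -0.011 -0.042  0.007] tq [ -0.8 -39.7  -7.1  -0.1  -0.3   0.1]
tool delta mm [-0.2  0.4 -0. ] dist 0.5 spin -0.002
```

Emit:
{"method": "play_rows", "body": {
  "commands": [
    {"x": 2, "y": 0, "z": -15, "spin": 0},
    {"x": 4, "y": 0, "z": -35, "spin": 0},
    {"x": 5, "y": 0, "z": -45, "spin": 0},
    {"x": 5, "y": 0, "z": -45, "spin": 0},
    {"x": 5, "y": 0, "z": -45, "spin": 0},
    {"x": 5, "y": 0, "z": -45, "spin": 0},
    {"x": 4, "y": 0, "z": -40, "spin": 0}
  ]
}}

```text
time: 17.8
position: [0.5239, 0.2192, 0.291]
tool_rot: [0.997, 0.058, 0.041, 0.015]
ft_force: [0.9, 0.5, -3.0]
grip_width: 0.0249
```

```bash
python3 - <<'E'
from rig import cams
from h import *
S=cams.camera("side"); save(S,"s16.png",(150,50,400,370),1.85)
E
python3 rows.py .45 -.256 .30 -.017 12
```

```text
spin total 0.1347980833900153 pos [0.52800638 0.2204297  0.29863793]
0 [-11  39   0] 0.011
1 [-11  39   0] 0.011
2 [-10  39   0] 0.011
3 [-10  39   0] 0.011
4 [-9 39  0] 0.011
5 [-9 39  0] 0.011
6 [-8 39  0] 0.011
7 [-8 39  0] 0.011
8 [-8 40  0] 0.011
9 [-7 40  0] 0.011
10 [-7 40  0] 0.011
11 [-6 40  0] 0.011
```

View pics/s16.png

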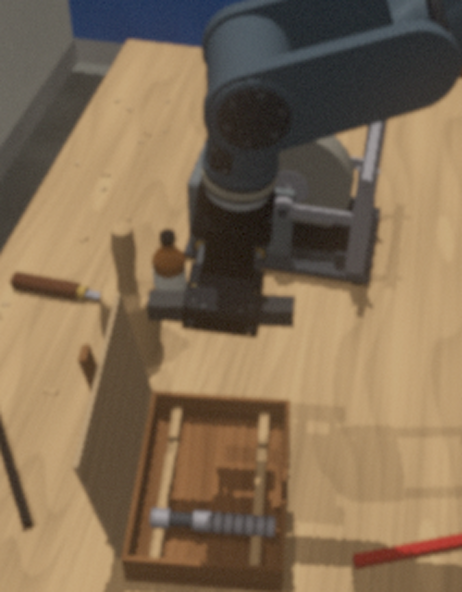

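Emit:
{"method": "play_rows", "body": {
  "commands": [
    {"x": -8, "y": 30, "z": 0, "spin": 0.011},
    {"x": -11, "y": 39, "z": 0, "spin": 0.011},
    {"x": -10, "y": 39, "z": 0, "spin": 0.011},
    {"x": -10, "y": 39, "z": 0, "spin": 0.011},
    {"x": -9, "y": 39, "z": 0, "spin": 0.011},
    {"x": -9, "y": 39, "z": 0, "spin": 0.011},
    {"x": -8, "y": 39, "z": 0, "spin": 0.011}
  ]
}}

```text
time: 18.55
position: [0.4808, -0.0509, 0.2994]
tool_rot: [0.998, 0.024, 0.05, 0.01]
ft_force: [0.8, -0.3, -2.3]
grip_width: 0.0251
```

```bash
python3 d.py .45 -.256 .30 -.017; python3 rows.py .45 -.256 .30 -.017 6
```

```text
t 18.55 pos [480.8 -50.9 299.4] yaw 0.049 tilt 5.87deg z-ax [ 0.1009 -0.017  -0.9948] q6 1.17 width 25.1 F [ 0.8 -0.3 -2.3]
q [-0.3492  0.1956  1.7443  0.0208  1.101   1.1654] sum-pi deg -5.77 qd [-0.928 -0.055  0.089  0.106 -0.018 -0.848] tq [  4.  -30.5 -18.6   0.1  -0.3   0.6]
tool delta mm [-4.050e+01  2.034e+02 -2.000e-01] dist 207.4 spin 0.066
spin total 0.06577089941439995 pos [ 0.48076225 -0.05090603  0.29939864]
0 [-7 34  0] 0.011
1 [-6 34  0] 0.011
2 [-6 34  0] 0.011
3 [-6 34  0] 0.011
4 [-5 34  0] 0.011
5 [-5 34  0] 0.011
```

Emit:
{"method": "play_rows", "body": {
  "commands": [
    {"x": -7, "y": 34, "z": 0, "spin": 0.011},
    {"x": -6, "y": 34, "z": 0, "spin": 0.011},
    {"x": -6, "y": 34, "z": 0, "spin": 0.011},
    {"x": -6, "y": 34, "z": 0, "spin": 0.011},
    {"x": -5, "y": 34, "z": 0, "spin": 0.011},
    {"x": -5, "y": 28, "z": 0, "spin": 0.011},
    {"x": 0, "y": 0, "z": 0, "spin": 0}
  ]
}}

```text
time: 19.25
position: [0.4401, -0.2597, 0.2937]
tool_rot: [0.999, -0.014, 0.045, 0.006]
ft_force: [-0.5, 0.2, -2.6]
grip_width: 0.0253
```

```bash
python3 d.py .45 -.256 .25 -.017
python3 - <<'E'
from rig import cams
from h import *
S=cams.camera("side"); save(S,"s17.png",(230,30,390,200),4)
S=cams.camera("top"); save(S,"t17.png",(310,130,470,290),4)
E
```

```text
t 19.25 pos [ 440.1 -259.7  293.7] yaw -0.028 tilt 5.23deg z-ax [ 0.0901 -0.0142 -0.9958] q6 0.79 width 25.3 F [-0.5  0.2 -2.6]
q [-0.785   0.2521  1.6817  0.0592  1.1346  0.7913] sum-pi deg -4.2 qd [ 0.016 -0.008  0.046  0.04   0.029  0.005] tq [ -0.6 -32.3 -19.2   0.1  -0.4  -0.1]
tool delta mm [ 5.8 -4.4 44.4] dist 45.0 spin -0.011
```

View pics/s17.png

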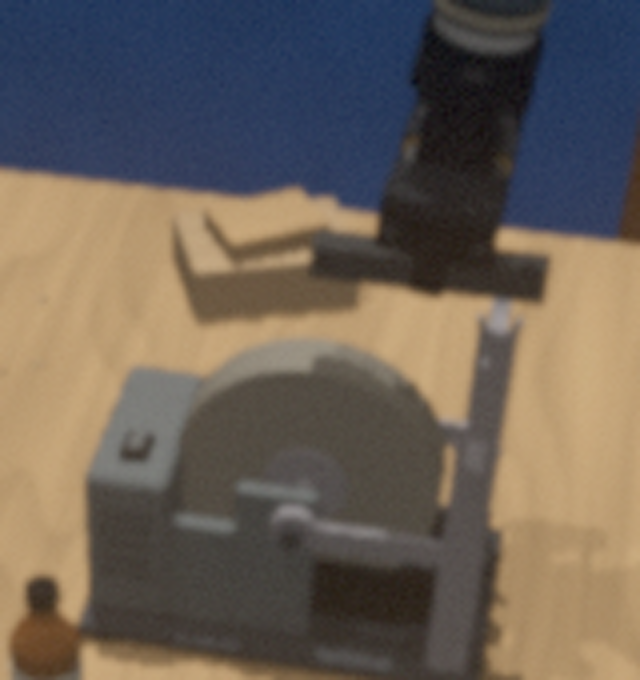

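View pics/t17.png

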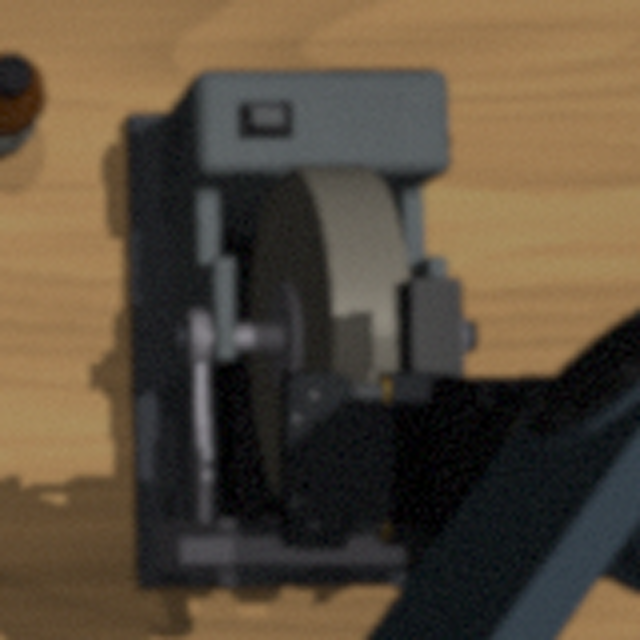

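Emit:
{"method": "play_rows", "body": {
  "commands": [
    {"x": 4, "y": -2, "z": 18, "spin": -0.01},
    {"x": 3, "y": -2, "z": 18, "spin": 0},
    {"x": 0, "y": 0, "z": 6, "spin": 0}
  ]
}}

```text
time: 19.65
position: [0.4507, -0.249, 0.2514]
tool_rot: [0.999, -0.007, 0.045, 0.004]
ft_force: [-0.9, -0.0, -1.6]
grip_width: 0.0246
```

```bash
python3 d.py .45 -.256 .227 -.017
python3 - <<'E'
from rig import cams
from h import *
S=cams.camera("side"); save(S,"s18.png",(260,60,380,160),5)
S=cams.camera("top"); save(S,"t18.png",(350,170,450,290),5)
for p in((0,0),):pass
E
```

```text
t 19.65 pos [ 450.7 -249.   251.4] yaw -0.013 tilt 5.14deg z-ax [ 0.0891 -0.0091 -0.996 ] q6 0.80 width 24.6 F [-0.9 -0.  -1.6]
q [-0.7553  0.3095  1.7298  0.0636  1.0319  0.798 ] sum-pi deg -4.03 qd [ 0.02   0.062  0.07   0.002 -0.145 -0.004] tq [ -0.3 -34.  -18.1   0.3  -0.4   0. ]
tool delta mm [-2.7  6.8 24.3] dist 25.4 spin 0.004
```

View pics/s18.png

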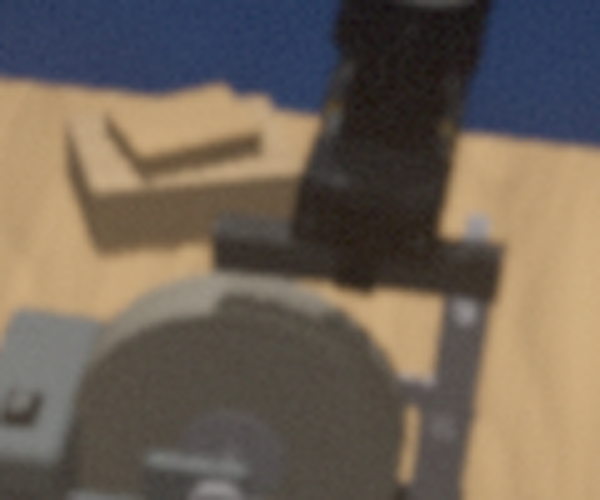

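View pics/t18.png

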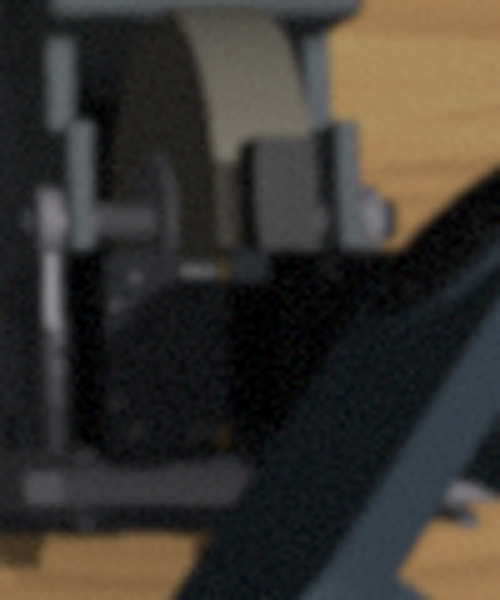

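Run:
```python
import pickle
from h import *
S,T=pickle.load(open("c0.pkl","rb"))
for p,z in(((406.0,197),.275),((393.1,212.5),.225),((413.4,212.5),.225)): print(np.round(onz(T,p,z)*1000,1))
```

```text
[ 531.  -249.3  275. ]
[ 505.1 -235.8  225. ]
[ 504.4 -278.9  225. ]
```

Emit:
{"method": "play_rows", "body": {
  "commands": [
    {"x": -1, "y": 4, "z": 9, "spin": 0},
    {"x": -1, "y": 4, "z": 7, "spin": 0},
    {"x": 0, "y": 0, "z": 2, "spin": 0}
  ],
  "newtons": 20
}}

```text
time: 20.05
position: [0.451, -0.258, 0.2346]
tool_rot: [0.999, -0.006, 0.046, 0.006]
ft_force: [0.1, -0.2, -1.6]
grip_width: 0.0249
```

```bash
python3 d.py .45 -.2565 .227 -.017
```

```text
t 20.05 pos [ 451.  -258.   234.6] yaw -0.011 tilt 5.32deg z-ax [ 0.0919 -0.0122 -0.9957] q6 0.78 width 24.9 F [ 0.1 -0.2 -1.6]
q [-0.7682  0.3368  1.7427  0.066   0.9883  0.7795] sum-pi deg -4.23 qd [ 0.009  0.023  0.022  0.008 -0.046 -0.001] tq [  0.  -34.7 -16.9   0.3  -0.4  -0. ]
tool delta mm [-1.8 -1.6  7.4] dist 7.8 spin 0.006
```

Emit:
{"method": "play_rows", "body": {
  "commands": [
    {"x": -1, "y": -1, "z": 3, "spin": 0},
    {"x": 0, "y": 0, "z": 3, "spin": 0}
  ]
}}

```text
time: 20.25
position: [0.4506, -0.2576, 0.2284]
tool_rot: [0.999, -0.006, 0.046, 0.006]
ft_force: [-0.1, 0.2, -1.9]
grip_width: 0.0248
```

```bash
python3 d.py .45 -.2565 .227 -.017
```

```text
t 20.25 pos [ 450.6 -257.6  228.4] yaw -0.011 tilt 5.36deg z-ax [ 0.0925 -0.0127 -0.9956] q6 0.78 width 24.8 F [-0.1  0.2 -1.9]
q [-0.7681  0.3442  1.7521  0.0668  0.9708  0.7789] sum-pi deg -4.27 qd [ 0.001  0.047  0.024  0.005 -0.084 -0.002] tq [ -0.  -34.9 -16.8   0.3  -0.3   0. ]
tool delta mm [-0.8 -1.1  1.3] dist 1.9 spin 0.006
```

Emit:
{"method": "play_rows", "body": {
  "commands": [
    {"x": 0, "y": 0, "z": 2, "spin": 0},
    {"x": 0, "y": 0, "z": 1, "spin": 0}
  ]
}}

```text
time: 20.45
position: [0.4508, -0.2577, 0.2268]
tool_rot: [0.999, -0.006, 0.046, 0.006]
ft_force: [-3.9, 1.6, 10.3]
grip_width: 0.0251
```

```bash
python3 d.py .45 -.2565 .225 -.017
```

```text
t 20.45 pos [ 450.8 -257.7  226.8] yaw -0.011 tilt 5.38deg z-ax [ 0.0928 -0.0129 -0.9956] q6 0.78 width 25.1 F [-3.9  1.6 10.3]
q [-0.768   0.3465  1.7537  0.0671  0.9665  0.7783] sum-pi deg -4.29 qd [ 0.    -0.     0.003 -0.    -0.003 -0.002] tq [  0.  -29.3 -15.6   0.4  -1.3   0.1]
tool delta mm [-1.  -1.2  1.7] dist 2.3 spin 0.006
```

Run:
```python
from rig import cams,robot
from h import *
o=robot.get_obs(); print(o["ft_force"],o["moment"])
S=cams.camera("side"); save(S,"s19.png",(280,70,380,150),7.5)
S=cams.camera("top"); save(S,"t19.png",(350,170,450,290),5)
```

```text
[-3.89184689  1.60870391 10.29152632] [0.4650113  0.48362348 0.06439959]
```

View pics/s19.png

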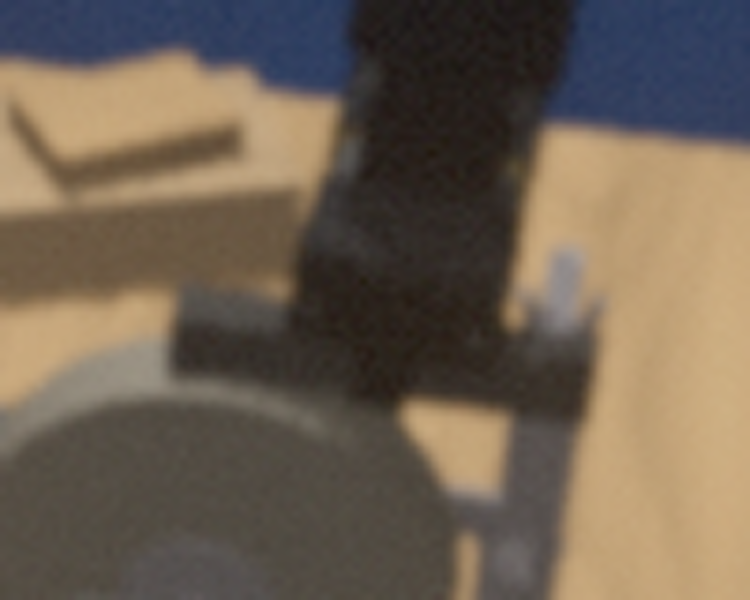

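View pics/t19.png

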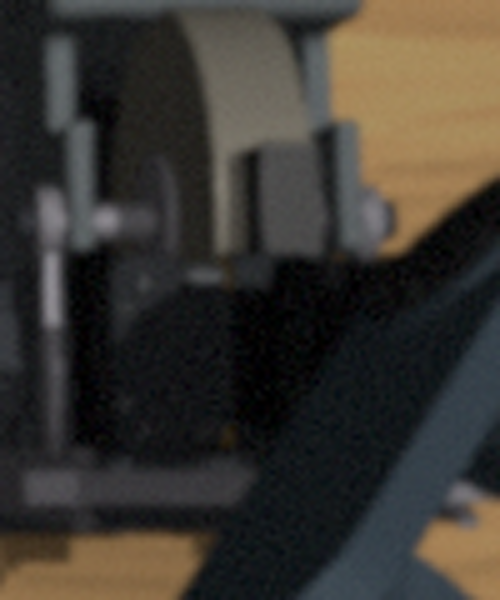

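Run:
```python
import pickle
from h import *
S,T=pickle.load(open("c0.pkl","rb"))
g=lambda p:np.round((p-[280,70]+.5)*7.5-.5)
u=np.array([np.cos(-.011),np.sin(-.011),0]);v=np.array([-u[1],u[0],0])
c=np.array([.4508,-.2577,.225])
for z in(0,.025):
  print(z,g(proj(S,[c+80e-3*u+.0125*v+[0,0,z],c-80e-3*u+.0125*v+[0,0,z],c+80e-3*u-.0125*v+[0,0,z],c-80e-3*u-.0125*v+[0,0,z]])).tolist())
```

```text
0 [[169.0, 375.0], [592.0, 432.0], [180.0, 338.0], [598.0, 395.0]]
0.025 [[173.0, 319.0], [602.0, 376.0], [184.0, 282.0], [608.0, 339.0]]
```

Side view: the stick bears on the wheel, but its bar end is still about 5–7 mm high (bottom edge at (580,415) against (592,432) expected if level). I'll ease the grip so it can pivot and press it level.

Emit:
{"method": "play_rows", "body": {
  "commands": [
    {"x": 0, "y": 0, "z": 1, "spin": 0},
    {"x": 0, "y": 0, "z": 2, "spin": 0}
  ],
  "newtons": 8
}}

```text
time: 20.75
position: [0.4511, -0.2577, 0.2263]
tool_rot: [0.999, -0.005, 0.047, 0.007]
ft_force: [-3.9, 2.3, 11.8]
grip_width: 0.0248
```

```bash
cat > look.py <<'E'
import sys
from rig import cams,robot
from h import *
o=robot.get_obs(); print("F",np.round(o["ft_force"],1),"M",np.round(o["moment"],2))
S=cams.camera("side"); save(S,sys.argv[1],(280,70,380,150),7.5)
E
python3 d.py .45 -.2565 .225 -.017; python3 look.py s20.png
```

```text
t 20.75 pos [ 451.1 -257.7  226.3] yaw -0.010 tilt 5.46deg z-ax [ 0.0941 -0.0142 -0.9955] q6 0.78 width 24.8 F [-3.9  2.3 11.8]
q [-0.7676  0.3468  1.7551  0.0671  0.9629  0.7778] sum-pi deg -4.4 qd [ 0.003  0.01   0.01   0.005 -0.032 -0.003] tq [ -0.3 -28.3 -15.2   0.2  -1.4   0.1]
tool delta mm [-1.2 -1.2  1.2] dist 2.1 spin 0.007
F [-3.9  2.3 11.8] M [0.54 0.54 0.09]
```

View pics/s20.png

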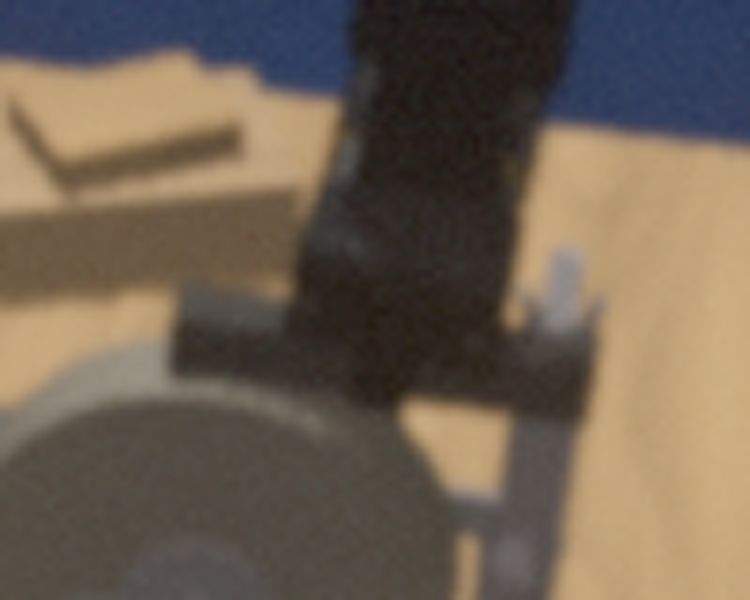

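Run:
```python
from rig import cams,robot
from h import *
S=cams.camera("side"); g=cv2.cvtColor(S["img"],cv2.COLOR_RGB2GRAY).astype(float)
print(np.round(proj(S,[[.5308,-.2461,.225],[.3708,-.2434,.225],[.5308,-.2461,.25],[.3708,-.2434,.25]]),1))
np.set_printoptions(linewidth=200)
print(g[108:132,300:362:2].astype(int))
cv2.imwrite("pics/s21.png",cv2.resize(S["img"][100:135,295:365,::-1],None,fx=11,fy=11,interpolation=cv2.INTER_NEAREST)*1)
im=cv2.resize(S["img"][95:135,295:365,::-1],None,fx=11,fy=11,interpolation=cv2.INTER_CUBIC); im=np.clip((im/255.)**.5*255,0,255).astype(np.uint8); cv2.imwrite("pics/s21.png",im)
```

```text
[[302.2 119.5]
 [358.6 127.4]
 [302.6 112. ]
 [359.8 119.9]]
[[117 112  92  87  90  89  97 104 121 101  38  35  36  38  36  38  40  36  40  44  43  44  42  52 118 152 153 142 140 153 153]
 [143 126  90  81  85  88  88  99 112  92  46  39  36  33  36  34  37  38  40  41  46  41  40  56 122 138 146 142 144 148 147]
 [157 140  90  84  84  82  82  86  93  70  49  43  36  37  35  36  37  37  37  39  39  42  40  60 130 120 135 139 145 137 143]
 [163 141  85  80  76  81  80  80  78  56  41  42  39  39  39  37  35  35  37  34  41  38  43  67 136 110 120 138 140 124 138]
 [162 133  75  71  72  77  80  81  74  50  41  38  37  35  34  39  38  36  33  38  37  37  39  64 125 100 112 137 132 111 142]
 [161 124  62  59  59  70  71  71  68  47  35  42  38  42  36  35  36  33  32  42  32  42  40  49  97  84 102 124 113  99 148]
 [157 115  54  51  53  56  57  58  58  42  38  36  39  38  40  36  36  40  38  36  34  42  39  44  66  70  86 102  94  93 146]
 [150 108  52  48  51  53  46  45  53  44  45  44  34  38  36  36  36  34  37  33  42  44  48  42  60  65  80  81  80  86 139]
 [146 103  48  51  49  
[... 1309 characters left out ...]
 73  78 143 174 169 167 165 160 147  95  77  72  70  78 140 171]
 [ 76  78  75  79  78  76  78  78  79  82  90  97  86  84  76  75  77 126 169 169 167 170 168 156  99  81  80  83  95 153 172]
 [ 75  77  79  77  79  78  76  76  76  79  77  87  84  84  77  74  72 105 157 168 168 169 169 155  98  85  84  83 107 160 172]
 [ 77  77  78  77  76  79  75  78  78  79  76  79  82  81  80  77  76  87 138 165 167 169 169 151  93  85  84  85 112 160 170]
 [ 75  77  78  76  79  78  77  78  74  78  74  77  80  78  80  73  72  75 111 158 166 169 168 150  90  83  84  83 117 165 171]
 [ 77  75  77  76  78  77  75  76  77  78  77  77  76  77  75  74  74  77  95 149 164 170 168 145  88  81  82  86 124 164 172]]
```

View pics/s21.png

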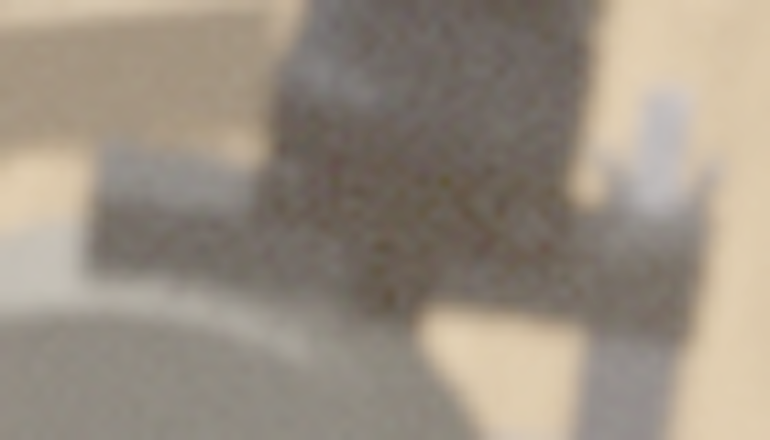

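Emit:
{"method": "play_rows", "body": {
  "commands": [
    {"x": 0, "y": 0, "z": 1, "spin": 0},
    {"x": 0, "y": 0, "z": 2, "spin": 0}
  ],
  "grip": 0,
  "newtons": 4
}}

```text
time: 21.05
position: [0.4516, -0.2577, 0.2252]
tool_rot: [0.999, -0.005, 0.048, 0.008]
ft_force: [-2.1, 2.3, 5.6]
grip_width: 0.0252
```

```bash
cat > look2.py <<'E'
import sys
from rig import cams,robot
from h import *
o=robot.get_obs(); print("t",o["time"],"F",np.round(o["ft_force"],1),"M",np.round(o["moment"],2),"pos",np.round(o["position"]*1000,1),"w",o["grip_width"],"zax",np.round(R_.from_quat(o["tool_rot"]).as_matrix()[:,2],3))
S=cams.camera("side"); g=cv2.cvtColor(S["img"],cv2.COLOR_RGB2GRAY).astype(float)
p=proj(S,[[.5308,-.2461,.225],[.3708,-.2434,.225]]); 
for c,th in((303,80),(305,80),(307,75),(309,75),(335,100),(337,100),(339,100),(341,100),(343,95),(353,67),(355,67),(356,68)):
    col=g[116:132,c]
    i=np.argmax(col>th); r=116+i-1+(th-col[i-1])/(col[i]-col[i-1]) if i else np.nan
    print(c,round(r,1),"pred",round(float(p[0,1]+(c-p[0,0])*(p[1,1]-p[0,1])/(p[1,0]-p[0,0])),1),end=" | ")
im=cv2.resize(S["img"][95:135,295:365,::-1],None,fx=11,fy=11,interpolation=cv2.INTER_CUBIC); im=np.clip((im/255.)**.5*255,0,255).astype(np.uint8); cv2.imwrite("pics/"+sys.argv[1],im)
E
python3 look2.py s22.png
```

```text
t 21.05 F [-2.1  2.3  5.6] M [0.38 0.25 0.13] pos [ 451.6 -257.7  225.2] w 0.02522432644329765 zax [ 0.096 -0.016 -0.995]
303 119.2 pred 119.6 | 305 119.6 pred 119.9 | 307 119.5 pred 120.2 | 309 119.7 pred 120.5 | 335 122.7 pred 124.1 | 337 123.0 pred 124.4 | 339 123.3 pred 124.7 | 341 123.4 pred 125.0 | 343 123.6 pred 125.2 | 353 nan pred 126.6 | 355 nan pred 126.9 | 356 nan pred 127.1 |
```

View pics/s22.png

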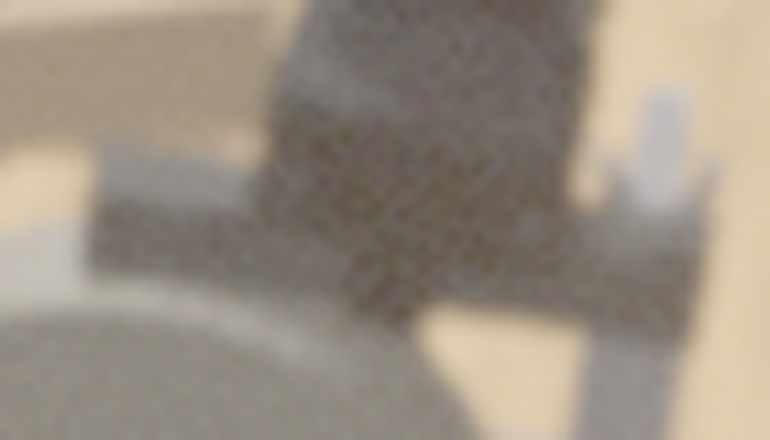

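Run:
```python
from rig import cams,robot
from h import *
S=cams.camera("side")
box=(325,85,385,165);s=7.5
im=cv2.resize(S["img"][box[1]:box[3],box[0]:box[2],::-1],None,fx=s,fy=s,interpolation=cv2.INTER_CUBIC); im=np.clip((im/255.)**.5*255,0,255).astype(np.uint8)
def P(x,y,z): return tuple(np.round((proj(S,[[x,y,z]])[0]-[box[0],box[1]]+.5)*s-.5).astype(int).tolist())
M=np.array([.3897,-.2544,0]);ux=np.array([1,-.017,0]);uy=np.array([.017,1,0])
off=-.004
for sx in(-.007,.007):
    for sy in(-.11,.11):
        p=M+ux*sx+uy*(sy+off); cv2.circle(im,P(p[0],p[1],.225),2,(0,0,255),-1)
        if sy>0: cv2.circle(im,P(p[0],p[1],.211),2,(0,255,0),-1)
c=np.array([.451,-.2577,.225])
for dx in(-.08,.08):
  for dz in(0,.025): cv2.circle(im,P(c[0]+dx,c[1]+.0125,.225+dz),2,(255,0,0),-1)
cv2.imwrite("pics/s23.png",im)
```

```text
(no output)
```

View pics/s23.png

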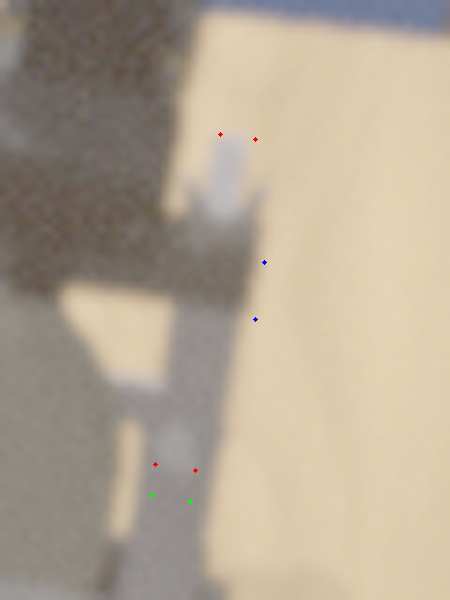

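Run:
```python
import cv2,numpy as np
im=cv2.imread("pics/s17.png")[250:500,420:560]
im=cv2.resize(im,None,fx=2.4,fy=2.4,interpolation=cv2.INTER_CUBIC); im=np.clip((im/255.)**.5*255,0,255).astype(np.uint8); cv2.imwrite("pics/s24.png",im)
im=cv2.imread("pics/t10.png")[430:530,20:440]
im=cv2.resize(im,None,fx=1.9,fy=1.9,interpolation=cv2.INTER_CUBIC); im=np.clip((im/255.)**.5*255,0,255).astype(np.uint8); cv2.imwrite("pics/t24.png",im)
```

```text
(no output)
```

View pics/s24.png

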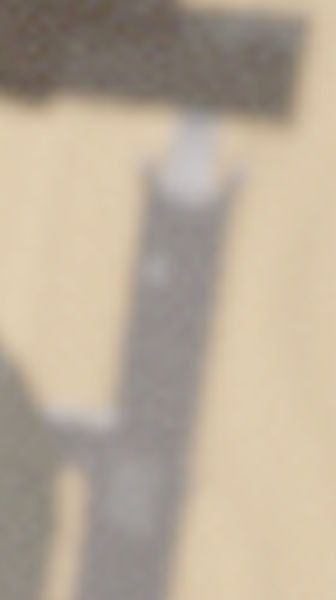

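View pics/t24.png

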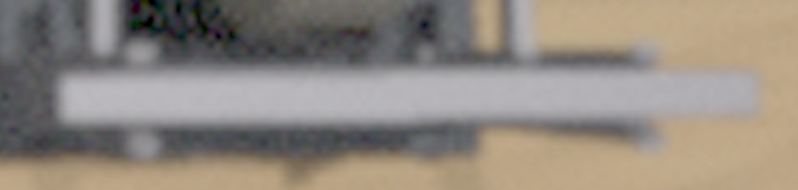

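Run:
```python
from rig import cams,robot
from h import *
S=cams.camera("side");T=cams.camera("top")
box=(335,95,370,170);s=8
def crop(c,box,s,name):
    im=c["img"][box[1]:box[3],box[0]:box[2],::-1].astype(float)
    im=np.clip((im-40)*2.2,0,255).astype(np.uint8); im=cv2.resize(im,None,fx=s,fy=s,interpolation=cv2.INTER_CUBIC); cv2.imwrite("pics/"+name,im)
crop(S,box,8,"s25.png"); crop(T,(345,250,470,285),6.4,"t25.png")
print(tri((S,T),((355.2,102.8),(459.2,266.3))), np.round(onz(S,(355.2,102.8),.225),4),np.round(onz(T,(459.2,266.3),.225),4))
print(np.round(onz(T,(354.6,267.1),.225),4))
```

```text
[ 0.3903292  -0.36951995  0.22380067] [ 0.3907 -0.3675  0.225 ] [ 0.39  -0.369  0.225]
[ 0.392 -0.15   0.225]
```

View pics/s25.png

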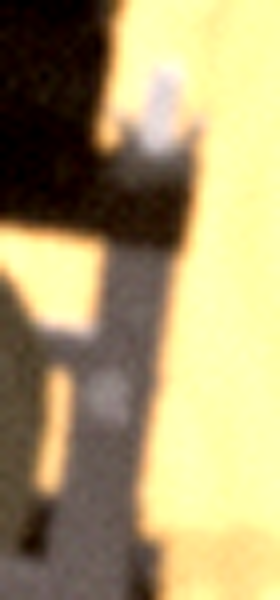

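View pics/t25.png

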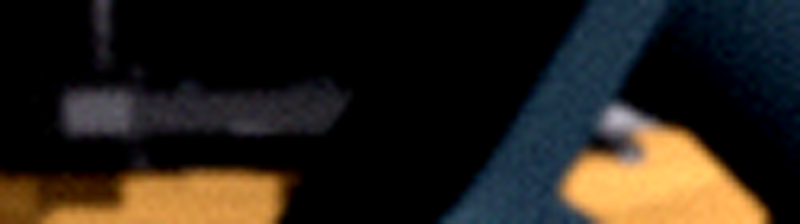

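Run:
```python
import pickle
from h import *
S,T=pickle.load(open("c0.pkl","rb"))
for p,q in(((348.3,143.9),(359.7,267.0)),):
    print(tri((S,T),(p,q)),onz(S,p,.225),onz(T,q,.225))
```

```text
[ 0.39188489 -0.16049876  0.22561301] [ 0.39172105 -0.16133694  0.225     ] [ 0.39203802 -0.16061283  0.225     ]
```

Run:
```python
import pickle
from h import *
S,T=pickle.load(open("c0.pkl","rb"))
def ony(p,y):
    o,d=ray(S,p); return o+d*(y-o[1])/d[1]
for p in((303,119.2),(305,119.6),(309,119.7),(335,122.7),(341,123.4),(343,123.6),(356,125.7),(357.5,125.6)): print(p,np.round(ony(p,-.2452)*1000,1))
print("top-near",[np.round(ony(p,-.2452)*1000,1).tolist() for p in((304,112.7),(310,113.5))])
```

```text
(303, 119.2) [ 528.3 -245.2  227.1]
(305, 119.6) [ 522.6 -245.2  226.6]
(309, 119.7) [ 511.2 -245.2  228. ]
(335, 122.7) [ 437.5 -245.2  229.2]
(341, 123.4) [ 420.7 -245.2  229.5]
(343, 123.6) [ 415.1 -245.2  229.7]
(356, 125.7) [ 378.6 -245.2  228.3]
(357.5, 125.6) [ 374.5 -245.2  229.3]
top-near [[526.7, -245.2, 249.0], [509.7, -245.2, 248.9]]
```

Emit:
{"method": "play_rows", "body": {
  "commands": [
    {"x": 0, "y": 0, "z": 1, "spin": 0},
    {"x": 0, "y": 0, "z": 1, "spin": 0},
    {"x": 0, "y": 0, "z": 1, "spin": 0}
  ],
  "grip": 0,
  "newtons": 4
}}

```text
time: 21.55
position: [0.4522, -0.2577, 0.2243]
tool_rot: [0.999, -0.005, 0.049, 0.008]
ft_force: [-2.7, 0.5, 4.9]
grip_width: 0.0249
```

```bash
python3 look2.py s26.png
```

```text
t 21.55 F [-2.7  0.5  4.9] M [0.33 0.39 0.06] pos [ 452.2 -257.7  224.3] w 0.024900895579390524 zax [ 0.097 -0.017 -0.995]
303 119.1 pred 119.6 | 305 119.5 pred 119.9 | 307 119.5 pred 120.2 | 309 119.6 pred 120.5 | 335 122.6 pred 124.1 | 337 122.8 pred 124.4 | 339 123.3 pred 124.7 | 341 123.4 pred 125.0 | 343 123.6 pred 125.2 | 353 nan pred 126.6 | 355 nan pred 126.9 | 356 nan pred 127.1 |
```

With a light grip the fingers slid 1 mm down the stick at a steady force and its image didn't change, so it's resting on both supports. Now I'll firm the grip and press moderately.

Emit:
{"method": "play_rows", "body": {
  "commands": [
    {"x": 0, "y": 0, "z": 0, "spin": 0},
    {"x": 0, "y": 0, "z": 1, "spin": 0},
    {"x": 0, "y": 0, "z": 1, "spin": 0}
  ],
  "grip": 0,
  "newtons": 12
}}

```text
time: 21.9
position: [0.4525, -0.2579, 0.2242]
tool_rot: [0.999, -0.005, 0.049, 0.009]
ft_force: [-3.7, 1.7, 10.0]
grip_width: 0.0247
```

```bash
python3 look2.py s27.png; python3 d.py .45 -.2565 .224 -.017
```

```text
t 21.9 F [-3.7  1.7 10. ] M [0.54 0.62 0.01] pos [ 452.5 -257.9  224.2] w 0.024722285449978103 zax [ 0.098 -0.018 -0.995]
303 118.6 pred 119.6 | 305 119.5 pred 119.9 | 307 119.5 pred 120.2 | 309 119.7 pred 120.5 | 335 122.6 pred 124.1 | 337 122.9 pred 124.4 | 339 123.2 pred 124.7 | 341 123.4 pred 125.0 | 343 123.6 pred 125.2 | 353 nan pred 126.6 | 355 nan pred 126.9 | 356 nan pred 127.1 | t 21.95 pos [ 452.4 -257.9  224.2] yaw -0.009 tilt 5.71deg z-ax [ 0.098  -0.0176 -0.995 ] q6 0.78 width 24.8 F [-3.9  1.3  8.6]
q [-0.7661  0.3497  1.7584  0.0679  0.9516  0.7769] sum-pi deg -4.69 qd [-0.     0.001 -0.     0.001 -0.002  0.002] tq [  0.1 -29.5 -15.6   0.4  -1.4  -0. ]
tool delta mm [-2.5 -1.4 -0.1] dist 2.8 spin 0.008
```

Run:
```python
from rig import cams,robot
from h import *
for n in("side","top"):
    c=cams.camera(n); save(c,n+"_end.png")
o=robot.get_obs(); print(o["time"],np.round(o["ft_force"],1),np.round(o["position"],4),o["grip_width"])
```

```text
22.05 [-5.2  1.6  8.8] [ 0.4525 -0.2579  0.2242] 0.0251661179071885
```

View pics/side_end.png

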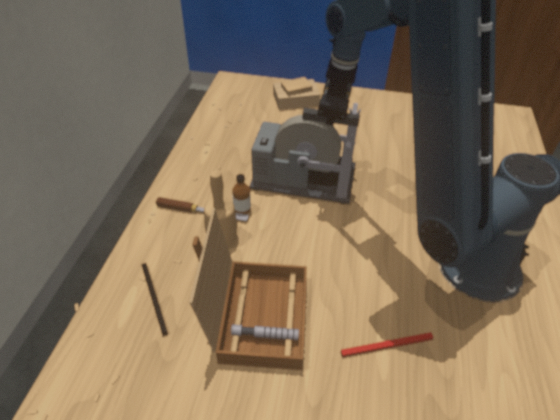

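View pics/top_end.png

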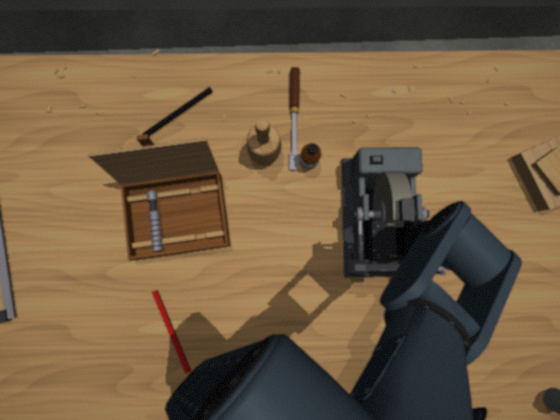

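The mallet, bottle, gouge and round dresser are where they started. The stick lies on the bar and wheel at side (325,120), gripped and pressed down. Handing in.

```bash
python3 -c "
from rig import robot
print(robot.hand_in()); o=robot.get_obs(); print(o['time'],o['ft_force'],o['position'],o['grip_width'])"
```

```text
the job is handed in; nothing more can be done
None
the job is handed in; nothing more can be done
```

I laid the silver rest bar in both saddles and let go of it. Then I opened the lid past upright, drew out the dark square dressing stick, and laid it across the bar and the wheel top. I handed in at about 22 s, still gripping the stick at 12 N and pressing down; no verdict was reported.

**Last checks**
- **Bar:** its two ends measured 224 and 226 mm high, against 225 mm when seated. It lies about 4 mm off centre lengthwise, where 20 mm is allowed.
- **Stick position:** it is within about 2 mm of the middle of the wheel's width and within about 0.01 rad of square.
- **Press:** the wrist force is about 9 N, or roughly 11 N on bar and wheel together with the stick's weight. A rough estimate from the wrist moments gives at least 4 N on the wheel. When the grip was eased to 4 N, the fingers slid down the stick without it moving, which points to it resting on both.
- **Other things:** the mallet, bottle, gouge and round dresser look unmoved in the final pictures.

**What disagreed**
- In the side view the stick's bar end looks 2–5 mm higher than level, about 0.01–0.03 rad, where 0.08 is allowed. Shadow and calibration error blur that edge.
- The gripper drifted to about 5.7° of tilt over the run and could not be straightened.

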